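# Set the ratchet prop and lay the rail on it

## Robot

A 7-joint arm with a two-finger parallel gripper is mounted at the origin on the work surface. World frame = base frame: x ahead of the robot, y to its left, z up, the work surface at z = 0. Lengths are in m, angles in rad, forces in N, time in s.
With the tool pointing down it reaches from about 0.425 to 0.925 m from the base axis. Payload 6.8 kg.
Tool frame: the origin (TCP) lies on the mounting face of the last link; the fingertips stand 173 mm ahead of it and the grasp point (between the pads) lies 155 mm ahead of it; z points along the fingers, y is the line along which they close (so a half turn about z gives the same grasp; the last joint's range is limited). The gripper opens to 85 mm and grips with 20 to 120 N. Pads are 22 mm wide; open, the fingers measure 114 mm over their backs; the gripper's body (76 mm by 85 mm) begins 54 mm behind the grasp point. The pads swing forward as they close: fully open they stand 13 mm farther back than shut.
Start: joints at [1.169, 0.477, 0.022, 1.555, -0.011, 1.109, -0.083], TCP at [0.195, -0.646, 0.405] pointing down, gripper open.
Joint ranges: [-2.96, 2.96], [-0.34, 2.1], [-1.41, 1.46], [0.24, 2.44], [-1.37, 4.51], [0.17, 1.92], [-2.96, 2.96]. Speed limits (rad/s): [2.39, 2.39, 3.14, 3.14, 3.14, 3.14, 3.14].

## Interface

Orientations are given as a rotation vector (axis times angle).
In Python, from bench import r gives the robot as it stands.
- The arm moves only by the tool arm_command, never from a script. Its argument "plan" is a list of rows, each an object of numbers: "claw": the closure, from 0 (fully open) to 1 (shut); "tx", "ty", "tz": the shift along the tool's x, y, z in m; "ax", "ay", "az": the turn, a rotation vector about the tool's x, y, z in degrees. A call has exactly 10 rows; each row shifts and turns the commanded pose from where the row before left it, along the tool's axes as they then stand; what a row does not reach is not made up. A row lasts 1/12 s, in which the tool goes at most 41.7 mm and 7.16 degrees, less where a joint would pass 70% of its speed; a pose out of reach is approached as far as the arm can. A call is refused whole if a number of a shift passes 0.0417 or a number of a turn 7.16, either way. A call with a gripper value outside its range is refused whole. The fingers move at their own pace and stop on an object; "squeeze" is the grip in N (left out, the last holds). Time passes only in rows, so rows that do not move let the fingers close, or fill a call up. It gives the time, the measured TCP pose, the force, the opening and the grip force at its end, in the units of the state.
- r.get_obs(): the state, without advancing time (a new reading comes with each control period).
- r.grab_frame(name): name is "scene" or "top" or "wrist"; returns the picture (420x560x3 uint8, red, green, blue); there is no depth.
- r.camera_model(name): a dict with "fx", "fy", "cx", "cy" (pixels), "k1" (the pictures are not rectified: a ray, as slopes to the right and down, at radius r is drawn at 1 + k1 r^2 times it, then the intrinsics apply), "position" and "orientation" of the camera in the world; the wrist camera has in their place "tool_from_camera" (4x4, takes a point from camera to tool coordinates, whose origin is the TCP and whose axes are the flange's). Camera axes: x right, y up, looking along -z (the intrinsics and any distortion apply to the point x, -y, -z); pixel columns grow to the right and rows downward; lengths in m; the calibration is good to about 2 mm. A picture is of the moment at which its call begins: read the wrist's pose just before it. camera_model takes no time and is no camera call.
- r.hand_in(): hands the job in; it is judged then, once.
Trained networks look in the newest picture that a camera, given by its name, has taken for a name from the list of things; names that differ only in an ending like _2 or _b are one class to them, and where a whole thing is asked for, a point or a joint stands for the part that bears it (a point fixed in the world has none). Each returns a list of dicts, best first, with "confidence" (0 to 1); they miss things now and then, are a little off and sometimes report something else, mostly with a low value. They report only what shows in the picture. A call takes as long as a camera call. They do not tell look-alikes from the thing itself.
- r.boxes_of(target, camera): "location" ([x, y, z] in m, in the coordinates of the camera as it stood for that picture, good to about 4 mm: the middle of the surface that is visible of it).
- r.tip_of(target, camera): "location" ([x, y, z] in m, in the coordinates of the camera as it stood for that picture, good to about 4 mm: a listed point, or the origin of a listed thing).
The state is a dict: "clock": time; "joints": joint angles; "qvel": joint speeds; "tau": joint torques, N m; "tcp_pos": TCP position; "orientation": TCP orientation; "contact_force": force on the tool from outside, world axes, zero at the start; "moment": the same for the moment, N m; "grip_width": finger opening in m; "gripper_force": force on a finger pad.
Only numpy, scipy, OpenCV 4.12 (cv2) and the standard library are available. Lean on these libraries where they do the work, as an engineer would, in place of code of your own. Each camera call takes 0.05 s, during which the arm holds its last target. There are 200 camera calls.

## Task

Set the support jig up for the eight-notch rail: from fully lowered, pull the ratchet prop's column up exactly four clicks, then let it down gently until it sits on its pawl (don't let it drop, and don't force it down) and let go. Then lay the long white rail, notches up, in the forks of the prop and the end rest, with its middle halfway between them. Leave everything else on the bench where it is.

Things in the scene. Friction and masses are not known exactly. Their poses are not given: they have to be found in the camera images.
- jig: Support jig, fixed to the bench: dark base board 380 x 110 x 12 mm. Origin under its centre, x along its length, z up. At x = -130 mm a blue post carries a fixed steel fork (the end rest). At x = +130 mm stands the ratchet prop: a blue upright housing with a toothed steel column that slides straight up out of it, forked at the top.
- housing_top (a point): Centre of the top of the prop's housing (40 x 40 mm, 118 mm above the bench). Outside it, on the jig's +x side, a dark block carries the yellow sprung pawl. The block is bolted through slots, so its height is set anew for each job and not measured: the first click comes after 11 to 43 mm of lift, the others 9 mm apart. The column starts fully lowered, pawl above all teeth.
- column: The prop's column with its fork, about 0.7 kg; origin at its lower end, axes as the jig's. It slides in the housing with 1.5 mm play and no top stop. Lifting it takes 6 to 10 N; over the 6 mm before each click a tooth pushes the pawl aside and the pull grows by 4 to 6 N (to 11 to 16 N), then falls back over the next 2 to 3 mm as it clicks. The pawl then catches it from below; it cannot be lowered past a click.
- saddle (a point): Middle of the floor of the prop's U-shaped fork, 142 mm above the bench when lowered. Floor block 30 (x) x 52 (y) mm, 14 mm thick, below this point; on it two cheeks 8 mm thick and 22 mm high, 36 mm apart inside, 52 mm over all across y. The rail lies through it along x. To lift, grip the fork across its two outer y faces (52 mm wide, 30 mm long, 36 mm tall).
- rest_floor (a point): Middle of the floor of the end rest's fork, which has the same shape; 196 mm above the bench. The prop's fork floor at the fourth click is within 17 mm of this height.
- rail: Long white plastic rail, 320 x 30 mm, about 0.3 kg, lying loose on the bench: a bar 16 mm high with eight slanted teeth 40 mm apart along its top, 31 mm high in all, 30 mm wide throughout (it may be gripped anywhere across y); origin at the middle of its underside, x along its length, z up. Either end may face either way.
- rail_mid (a point): Centre of the rail's bar, 8 mm above its underside.
- short_rail: Bystander: short white rail, 160 x 30 mm, four notches; origin under its middle.
- glue: Bystander: yellow glue bottle, 56 mm across, 150 mm tall; origin under its middle.
- clamp: Bystander: bar clamp with red handle, 300 mm long, lying flat; origin under its middle.
- template: Bystander: brown scalloped wooden template, 160 mm long; origin under its middle.
- tape: Bystander: yellow tape measure, 65 mm; origin under its middle.
- driver: Bystander: screwdriver; origin under its middle.
- mug: Bystander: blue mug, 80 mm across, 90 mm tall; origin under its middle.
There are look-alikes about, which are no part of the job. Leave any orange or turquoise look-alike of the column alone.

How it is judged:
On the way:
1. The column sits on its pawl at the fourth click, let go and at rest (contact force between tooth4_ledge and anything else above 1.5 N and contact force between the fingers and column below 0.1 N and linear speed of column below 0.01 m/s), for 0.3 s.
At the end, for the whole second after the job is handed in: The pawl carries the column at the fourth click; the rail lies at rest in both forks (between their cheeks, on their floors), notches up, parallel to the jig (within 6 degrees), its middle within 20 mm of halfway between the forks (contact force between tooth4_ledge and anything else above 1.5 N and contact force between rail and column above 0.2 N and x of rail_mid in the frame of jig between -0.02 and 0.02 m and y of rail_mid in the frame of jig between -0.006 and 0.006 m and z of rail_mid in the frame of jig between 0.192 and 0.216 m and angle between the x axis of rail and the x axis of jig, either way round below 0.11 rad and angle between rail's own z axis and vertical below 0.12 rad and linear speed of rail below 0.02 m/s); the robot touches nothing.
It fails at once if The column was dropped or jerked (faster than 0.15 m/s) (linear speed of column above 0.15 m/s).
It fails at once if The column was forced down on its pawl (held there with over 28 N) (contact force between any of tooth1_ledge, tooth2_ledge, tooth3_ledge, tooth4_ledge, tooth5_ledge, tooth6_ledge and anything else above 28 N and linear speed of column below 0.005 m/s).
It fails at once if Something else on the bench was moved by more than 20 mm (distance of any of short_rail, glue, clamp, template, tape, driver, mug from where it was at the start of the episode above 0.02 m).
It also fails if it takes over 72 s, if anything falls off the work surface, if the arm or the gripper's body presses on something with over 40 N, if the wrist force passes 120 N, or if a joint passes its speed limit or range.

## Working session

There is one attempt and no reset: what is moved stays moved. The work goes in short steps, Python scripts to look and compute and a tool call to move; the robot and the scene stay as the last step left them, time stands still between calls to the robot, and variables do not carry over. Pictures are saved under pics/ and viewed, at most 10 in all, crops included, and the job is handed in when it is done.

Besides the shell and the picture viewer there is one more tool, called after ">>>" by a JSON object that holds its "fn" and its "kwargs", one argument or row to a line. arm_command: Moves the arm, as the interface text tells. Its arguments: {"type":"object","properties":{"plan":{"type":"array","items":{"type":"object","properties":{"claw":{"type":"number"},"tx":{"type":"number"},"ty":{"type":"number"},"tz":{"type":"number"},"ax":{"type":"number"},"ay":{"type":"number"},"az":{"type":"number"}}}},"squeeze":{"type":"number"}},"required":["plan"]}

```bash
mkdir -p pics; ls; cat > h.py <<'E'
import numpy as np, cv2
from scipy.spatial.transform import Rotation as R
from bench import r
def cam(name):
    m=r.camera_model(name)
    if 'tool_from_camera' in m:
        o=r.get_obs(); T=np.eye(4); T[:3,:3]=rot(o['orientation']); T[:3,3]=o['tcp_pos']
        return m,T@np.array(m['tool_from_camera'])
    T=np.eye(4); T[:3,:3]=rot(m['orientation']); T[:3,3]=m['position']; return m,T
def rot(v):
    v=np.array(v); return v if v.shape==(3,3) else R.from_rotvec(v).as_matrix()
def grab(name,fn=None):
    m,T=cam(name); im=r.grab_frame(name)
    if fn: cv2.imwrite('pics/'+fn,np.ascontiguousarray(im[...,::-1]))
    return im,m,T
def w(T,p): return (T@np.append(p,1))[:3]
def ray(m,T,px,z):
    u=(px[0]-m['cx'])/m['fx']; v=(px[1]-m['cy'])/m['fy']; a,b=u,v
    for _ in range(20):
        s=1+m['k1']*(a*a+b*b); a,b=u/s,v/s
    d=T[:3,:3]@np.array([a,-b,-1]); c=T[:3,3]; return c+d*(z-c[2])/d[2]
def proj(m,T,p):
    q=T[:3,:3].T@(np.array(p)-T[:3,3]); a,b=q[0]/-q[2],-q[1]/-q[2]; s=1+m['k1']*(a*a+b*b)
    return np.array([m['fx']*a*s+m['cx'],m['fy']*b*s+m['cy']])
E
python3 - <<'E'
from h import *
np.set_printoptions(precision=4,suppress=True)
print(r.get_obs()); print(r.camera_model('top')); print(r.camera_model('scene')); print(r.camera_model('wrist'))
for c in ['top','scene']:
    im,m,T=grab(c,c+'0.png')
    for t in ['jig','housing_top','saddle','rest_floor','rail','rail_mid','column','short_rail']:
        for d in r.tip_of(t,c)[:4]: print(c,t,round(d['confidence'],2),w(T,d['location']))
E
```

```text
pics
{'clock': 0.0, 'joints': array([ 1.1689,  0.4778,  0.0223,  1.5565, -0.0115,  1.1093, -0.0831]), 'qvel': array([ 0.0007,  0.0003, -0.0011,  0.0003, -0.001 ,  0.0011,  0.0002]), 'tau': array([  0.0009, -59.6458,   1.6084, -28.1205,   0.0124,   0.0093,
         0.    ]), 'tcp_pos': array([ 0.1954, -0.6458,  0.4037]), 'orientation': array([-3.106 , -0.4596,  0.0006]), 'contact_force': array([-0.2235, -0.1498,  0.1913]), 'moment': array([-0.0708, -0.0166, -0.01  ]), 'gripper_force': 0.0, 'grip_width': 0.08530623813334899}
{'fx': 450.9941324587654, 'fy': 450.9941324587654, 'cx': 273.5019349010878, 'cy': 202.7995333738332, 'k1': -0.01091637116396694, 'position': array([ 0.2979, -0.0222,  1.5106]), 'orientation': array([ 0.1544, -0.1718, -1.6159])}
{'fx': 474.8356307026795, 'fy': 474.8356307026795, 'cx': 282.50437414822613, 'cy': 212.30052374780246, 'k1': -0.08377552489617131, 'position': array([1.1821, 0.8744, 0.8677]), 'orientation': array([0.3603, 1.2105, 2.2609])}
{'fx': 373.0180802079017, 'fy': 373.0180802079017, 'cx': 282.9600301450524, 'cy': 210.799002218093, 'k1': -0.0306582208
[... 718 characters left out ...]
2 0.217  0.0193]
top column 0.52 [ 0.3741  0.0883 -0.0015]
top short_rail 0.94 [ 0.7071 -0.1166 -0.0018]
scene jig 0.59 [0.5553 0.0925 0.001 ]
scene saddle 0.93 [0.3664 0.0965 0.1211]
scene saddle 0.9 [0.7174 0.2241 0.1218]
scene saddle 0.74 [ 0.7183 -0.2794 -0.0029]
scene saddle 0.68 [0.5831 0.2198 0.1422]
scene rest_floor 0.56 [ 0.521  -0.0306  0.1959]
scene rail 0.84 [ 0.4883 -0.2838 -0.0022]
scene rail 0.7 [0.5847 0.2183 0.0106]
scene rail_mid 0.97 [ 0.4876 -0.2816  0.0047]
scene column 0.96 [0.7168 0.2242 0.0006]
scene column 0.92 [ 0.3683  0.0894 -0.0015]
scene column 0.79 [ 0.3798  0.2415 -0.0026]
scene column 0.77 [0.5851 0.219  0.0106]
scene short_rail 0.82 [ 0.7061 -0.1132  0.0012]
```

View pics/top0.png

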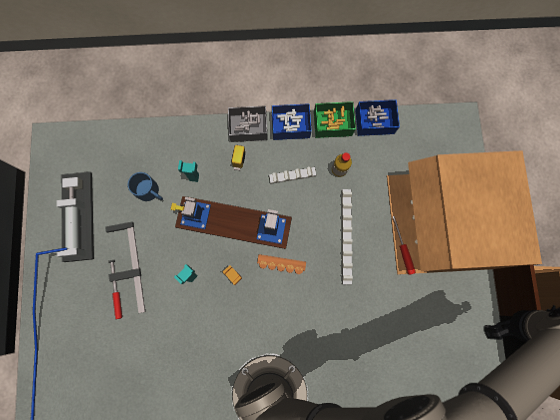

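View pics/scene0.png

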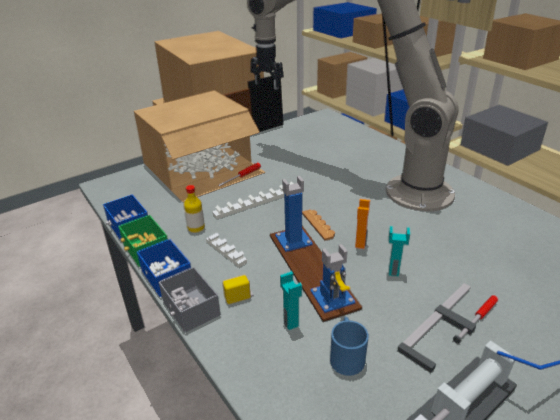

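The scene is clear: the prop is at px (190,210) in the top view, the rest at (270,225) and the rail at (347,235). Turquoise look-alikes stand at (187,170) and (185,273), and an orange one at (232,273). I'm moving toward the prop at a safe height.

>>> {"fn": "arm_command", "kwargs": {
  "plan": [
    {"tz":-0.04},
    {"tz":-0.04},
    {"tx":0.0264,"ty":-0.0302},
    {"tx":0.0264,"ty":-0.0302},
    {"tx":0.0264,"ty":-0.0302},
    {"tx":0.0264,"ty":-0.0302},
    {"tx":0.0264,"ty":-0.0302},
    {"tx":0.0264,"ty":-0.0302},
    {"tx":0.0264,"ty":-0.0302},
    {"tx":0.0264,"ty":-0.0302}
  ]
}}

```text
invalid input at $.plan[0]: expected keys claw, tx, ty, tz, ax, ay, az
```

```bash
cat >> h.py <<'E'
from scipy.optimize import fsolve
def plan(x,y,z,yaw,n):
    """constant tool-frame row: shift then turn, n rows; yaw (deg) of tool x axis, tool down"""
    o=r.get_obs(); R0=rot(o['orientation']); p0=np.array(o['tcp_pos'])
    yaw0=np.degrees(np.arctan2(R0[1,0],R0[0,0])); dy=(yaw-yaw0+180)%360-180
    az=-dy/n
    def end(t):
        p=p0.copy(); Rr=R0.copy(); S=rot(np.radians([0,0,az]))
        for _ in range(n): p=p+Rr@t; Rr=Rr@S
        return p-[x,y,z]
    t=fsolve(end,R0.T@(np.array([x,y,z])-p0)/n)
    tilt=R.from_matrix(R0.T@rot([np.pi,0,0])).as_rotvec()
    print('t',round(o['clock'],2),'p',p0.round(4),'yaw',round(yaw0,2),'zax',R0[:,2].round(4),'F',np.round(o['contact_force'],1),'w',round(o['grip_width'],4))
    print('rows',n,'t',t.round(4),'norm',np.linalg.norm(t).round(4),'az',round(az,2))
E
python3 -c "
from h import *
for n in (14,16,18): plan(.586,.218,.42,75.8,n)"
```

```text
t 0.9 p [ 0.1955 -0.6461  0.4047] yaw 16.83 zax [ 0. -0. -1.] F [-0.4  0.6  0.5] w 0.085
rows 14 t [ 0.0659 -0.0259 -0.0011] norm 0.0708 az -4.21
t 0.9 p [ 0.1955 -0.6461  0.4047] yaw 16.83 zax [ 0. -0. -1.] F [-0.4  0.6  0.5] w 0.085
rows 16 t [ 0.0578 -0.0224 -0.001 ] norm 0.062 az -3.69
t 0.9 p [ 0.1955 -0.6461  0.4047] yaw 16.83 zax [ 0. -0. -1.] F [-0.4  0.6  0.5] w 0.085
rows 18 t [ 0.0514 -0.0197 -0.0009] norm 0.0551 az -3.28
```

All keys are required in every row.

>>> {"fn": "arm_command", "kwargs": {
  "plan": [
    {"tx":0,"ty":0,"tz":-0.04,"ax":0,"ay":0,"az":0,"claw":0},
    {"tx":0,"ty":0,"tz":-0.04,"ax":0,"ay":0,"az":0,"claw":0},
    {"tx":0.0264,"ty":-0.0302,"tz":0,"ax":0,"ay":0,"az":0,"claw":0},
    {"tx":0.0264,"ty":-0.0302,"tz":0,"ax":0,"ay":0,"az":0,"claw":0},
    {"tx":0.0264,"ty":-0.0302,"tz":0,"ax":0,"ay":0,"az":0,"claw":0},
    {"tx":0.0264,"ty":-0.0302,"tz":0,"ax":0,"ay":0,"az":0,"claw":0},
    {"tx":0.0264,"ty":-0.0302,"tz":0,"ax":0,"ay":0,"az":0,"claw":0},
    {"tx":0.0264,"ty":-0.0302,"tz":0,"ax":0,"ay":0,"az":0,"claw":0},
    {"tx":0.0264,"ty":-0.0302,"tz":0,"ax":0,"ay":0,"az":0,"claw":0},
    {"tx":0.0264,"ty":-0.0302,"tz":0,"ax":0,"ay":0,"az":0,"claw":0}
  ]
}}

```text
clock: 1.73
tcp_pos: [0.328, -0.3517, 0.485]
orientation: [3.107, 0.459, 0.001]
contact_force: [0.6, 1.0, -0.0]
grip_width: 0.0856
gripper_force: 0.0
```

```bash
python3 -c "
from h import *
for n in (16,20): plan(.586,.218,.42,75.8,n)"
```

```text
t 1.73 p [ 0.328  -0.3517  0.485 ] yaw 16.82 zax [ 5.e-04 -7.e-04 -1.e+00] F [ 0.6  1.  -0. ] w 0.0856
rows 16 t [ 0.0381 -0.0148  0.004 ] norm 0.0411 az -3.69
t 1.73 p [ 0.328  -0.3517  0.485 ] yaw 16.82 zax [ 5.e-04 -7.e-04 -1.e+00] F [ 0.6  1.  -0. ] w 0.0856
rows 20 t [ 0.0306 -0.0116  0.0032] norm 0.0329 az -2.95
```

>>> {"fn": "arm_command", "kwargs": {
  "plan": [
    {"tx":0.0306,"ty":-0.0116,"tz":0.0032,"ax":0,"ay":0,"az":-2.95,"claw":0},
    {"tx":0.0306,"ty":-0.0116,"tz":0.0032,"ax":0,"ay":0,"az":-2.95,"claw":0},
    {"tx":0.0306,"ty":-0.0116,"tz":0.0032,"ax":0,"ay":0,"az":-2.95,"claw":0},
    {"tx":0.0306,"ty":-0.0116,"tz":0.0032,"ax":0,"ay":0,"az":-2.95,"claw":0},
    {"tx":0.0306,"ty":-0.0116,"tz":0.0032,"ax":0,"ay":0,"az":-2.95,"claw":0},
    {"tx":0.0306,"ty":-0.0116,"tz":0.0032,"ax":0,"ay":0,"az":-2.95,"claw":0},
    {"tx":0.0306,"ty":-0.0116,"tz":0.0032,"ax":0,"ay":0,"az":-2.95,"claw":0},
    {"tx":0.0306,"ty":-0.0116,"tz":0.0032,"ax":0,"ay":0,"az":-2.95,"claw":0},
    {"tx":0.0306,"ty":-0.0116,"tz":0.0032,"ax":0,"ay":0,"az":-2.95,"claw":0},
    {"tx":0.0306,"ty":-0.0116,"tz":0.0032,"ax":0,"ay":0,"az":-2.95,"claw":0}
  ]
}}

```text
clock: 2.57
tcp_pos: [0.5327, -0.1014, 0.4527]
orientation: [2.887, 1.239, 0.001]
contact_force: [-0.6, -1.0, 0.0]
grip_width: 0.0854
gripper_force: 0.0
```

>>> {"fn": "arm_command", "kwargs": {
  "plan": [
    {"tx":0.0306,"ty":-0.0116,"tz":0.0032,"ax":0,"ay":0,"az":-2.95,"claw":0},
    {"tx":0.0306,"ty":-0.0116,"tz":0.0032,"ax":0,"ay":0,"az":-2.95,"claw":0},
    {"tx":0.0306,"ty":-0.0116,"tz":0.0032,"ax":0,"ay":0,"az":-2.95,"claw":0},
    {"tx":0.0306,"ty":-0.0116,"tz":0.0032,"ax":0,"ay":0,"az":-2.95,"claw":0},
    {"tx":0.0306,"ty":-0.0116,"tz":0.0032,"ax":0,"ay":0,"az":-2.95,"claw":0},
    {"tx":0.0306,"ty":-0.0116,"tz":0.0032,"ax":0,"ay":0,"az":-2.95,"claw":0},
    {"tx":0.0306,"ty":-0.0116,"tz":0.0032,"ax":0,"ay":0,"az":-2.95,"claw":0},
    {"tx":0.0306,"ty":-0.0116,"tz":0.0032,"ax":0,"ay":0,"az":-2.95,"claw":0},
    {"tx":0.0306,"ty":-0.0116,"tz":0.0032,"ax":0,"ay":0,"az":-2.95,"claw":0},
    {"tx":0.0306,"ty":-0.0116,"tz":0.0032,"ax":0,"ay":0,"az":-2.95,"claw":0}
  ]
}}

```text
clock: 3.4
tcp_pos: [0.5863, 0.2178, 0.4206]
orientation: [2.477, 1.933, 0.0]
contact_force: [-0.1, 0.8, 0.5]
grip_width: 0.0855
gripper_force: 0.0
```

```bash
python3 - <<'E'
from h import *
im,m,T=grab('wrist','w1.png')
for t in ['saddle','housing_top','column','rest_floor','jig']:
    for d in r.tip_of(t,'wrist')[:3]: print(t,round(d['confidence'],2),w(T,d['location']).round(4))
plan(.586,.218,.305,75.8,5)
E
```

```text
saddle 0.86 [0.3695 0.0925 0.1245]
saddle 0.81 [0.7196 0.2238 0.1258]
saddle 0.64 [0.5849 0.2204 0.1445]
column 0.93 [0.5885 0.218  0.0179]
column 0.65 [0.7135 0.2281 0.002 ]
column 0.65 [3.803e-01 2.376e-01 3.000e-04]
jig 0.82 [0.5529 0.0967 0.0009]
t 3.7 p [0.5865 0.2153 0.4206] yaw 75.72 zax [ 2.e-04 -1.e-03 -1.e+00] F [ 0.  -0.2 -0.6] w 0.0853
rows 5 t [ 0.0005 -0.0002  0.0231] norm 0.0231 az -0.02
```

View pics/w1.png

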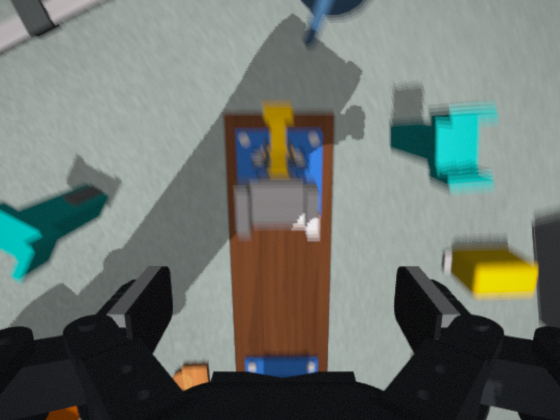

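```bash
python3 - <<'E'
from h import *
im,m,T=grab('wrist','w2.png')
c=im[90:390,190:370][...,::-1]; cv2.imwrite('pics/w2c.png',cv2.resize(c,None,fx=2,fy=2,interpolation=cv2.INTER_CUBIC))
# board edges: brown pixels vs bench, row-wise
for z,v in ((.012,330),(.012,300),(.012,270)):
    row=im[v].astype(int); b=[u for u in range(200,370) if row[u][0]-row[u][2]>20]
    a=ray(m,T,(b[0]-.5,v),z);d=ray(m,T,(b[-1]+.5,v),z); print(v,b[0],b[-1],((a+d)/2).round(4),np.linalg.norm(a-d).round(4))
for t in ['saddle','rest_floor','column']:
    for d in r.tip_of(t,'wrist')[:4]: print(t,round(d['confidence'],2),w(T,d['location']).round(4))
plan(.586,.218,.305,75.8,5)
E
```

```text
330 234 328 [0.5405 0.043  0.012 ] 0.1096
300 233 328 [0.5495 0.0804 0.012 ] 0.108
270 231 329 [0.5581 0.1159 0.012 ] 0.1087
saddle 0.91 [0.7177 0.2243 0.125 ]
saddle 0.91 [0.3722 0.0945 0.124 ]
saddle 0.85 [0.5835 0.2174 0.1438]
saddle 0.85 [0.3802 0.2391 0.1226]
column 0.66 [0.715  0.2259 0.0044]
column 0.65 [0.5871 0.216  0.0189]
column 0.58 [3.825e-01 2.344e-01 3.000e-04]
t 3.9 p [0.5865 0.2152 0.4209] yaw 75.71 zax [ 4.e-04 -5.e-04 -1.e+00] F [ 0.2  0.5 -0.6] w 0.0855
rows 5 t [ 0.0005 -0.0002  0.0232] norm 0.0232 az -0.02
```

View pics/w2c.png

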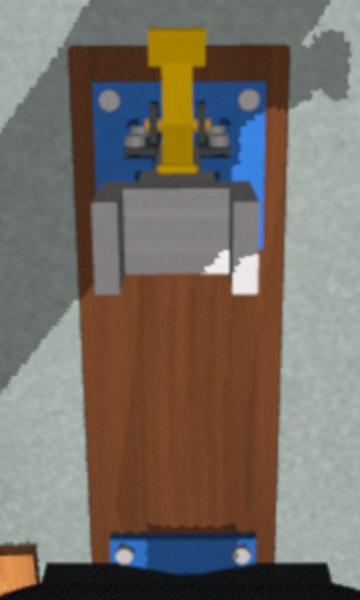

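```bash
python3 - <<'E'
from h import *
m,T=cam('wrist')
P=[ray(m,T,(190+u/2,90+v/2),.164) for u,v in ((92,203),(92,293),(258,203),(258,293))]
print(np.mean(P,0).round(4),[np.linalg.norm(P[0]-P[2]).round(4),np.linalg.norm(P[0]-P[1]).round(4)],np.degrees(np.arctan2(*(P[0]-P[1])[1::-1])))
B=[ray(m,T,(190+(a+b)/4,90+v/2),.012) for a,b,v in ((69,289,47),(92,272,555))]
d=B[0]-B[1];print(np.array(B).round(4),np.degrees(np.arctan2(d[1],d[0])))
s=[ray(m,T,(190+u/2,90+v/2),z) for u,v,z in ((109,100,.016),(249,100,.016),(124,556,.016),(241,556,.016))]
d=s[0]+s[1]-s[2]-s[3];print(np.array(s).round(4),np.degrees(np.arctan2(d[1],d[0])))
E
```

```text
[0.5839 0.2186 0.164 ] [np.float64(0.0515), np.float64(0.0295)] 73.85708126356691
[[ 0.599   0.2774  0.012 ]
 [ 0.5279 -0.0063  0.012 ]] 75.93876475765666
[[ 0.5591  0.2613  0.016 ]
 [ 0.6263  0.2442  0.016 ]
 [ 0.4954  0.0045  0.016 ]
 [ 0.5623 -0.0125  0.016 ]] 76.03479840712389
```

```bash
python3 -c "
from h import *
plan(.584,.2186,.305,75.9,5)"
```

```text
t 3.9 p [0.5865 0.2152 0.4209] yaw 75.71 zax [ 4.e-04 -5.e-04 -1.e+00] F [ 0.2  0.5 -0.6] w 0.0855
rows 5 t [ 0.0005 -0.0007  0.0232] norm 0.0232 az -0.04
```

>>> {"fn": "arm_command", "kwargs": {
  "plan": [
    {"tx":0.0013,"ty":-0.0015,"tz":0,"ax":0,"ay":0,"az":-0.1,"claw":0},
    {"tx":0.0013,"ty":-0.0015,"tz":0.01,"ax":0,"ay":0,"az":-0.1,"claw":0},
    {"tx":0,"ty":0,"tz":0.02,"ax":0,"ay":0,"az":0,"claw":0},
    {"tx":0,"ty":0,"tz":0.025,"ax":0,"ay":0,"az":0,"claw":0},
    {"tx":0,"ty":0,"tz":0.025,"ax":0,"ay":0,"az":0,"claw":0},
    {"tx":0,"ty":0,"tz":0.02,"ax":0,"ay":0,"az":0,"claw":0},
    {"tx":0,"ty":0,"tz":0.011,"ax":0,"ay":0,"az":0,"claw":0},
    {"tx":0,"ty":0,"tz":0.005,"ax":0,"ay":0,"az":0,"claw":0},
    {"tx":0,"ty":0,"tz":0,"ax":0,"ay":0,"az":0,"claw":0},
    {"tx":0,"ty":0,"tz":0,"ax":0,"ay":0,"az":0,"claw":0}
  ]
}}

```text
clock: 4.73
tcp_pos: [0.5841, 0.2201, 0.3054]
orientation: [2.475, 1.935, 0.002]
contact_force: [0.2, 0.4, 0.7]
grip_width: 0.0854
gripper_force: 0.0
```

```bash
python3 -c "
from h import *
plan(.584,.2186,.305,75.9,1)"
```

```text
t 4.73 p [0.5841 0.2201 0.3054] yaw 76.04 zax [ 1.e-03  6.e-04 -1.e+00] F [0.2 0.4 0.7] w 0.0854
rows 1 t [-0.0015  0.0003  0.0004] norm 0.0016 az 0.14
```

>>> {"fn": "arm_command", "kwargs": {
  "squeeze": 50,
  "plan": [
    {"tx":0,"ty":0,"tz":0,"ax":0,"ay":0,"az":0,"claw":0.2},
    {"tx":0,"ty":0,"tz":0,"ax":0,"ay":0,"az":0,"claw":0.3},
    {"tx":0,"ty":0,"tz":0,"ax":0,"ay":0,"az":0,"claw":0.35},
    {"tx":0,"ty":0,"tz":0,"ax":0,"ay":0,"az":0,"claw":0.4},
    {"tx":0,"ty":0,"tz":0,"ax":0,"ay":0,"az":0,"claw":0.5},
    {"tx":0,"ty":0,"tz":0,"ax":0,"ay":0,"az":0,"claw":0.6},
    {"tx":0,"ty":0,"tz":0,"ax":0,"ay":0,"az":0,"claw":0.6},
    {"tx":0,"ty":0,"tz":0,"ax":0,"ay":0,"az":0,"claw":0.6},
    {"tx":0,"ty":0,"tz":0,"ax":0,"ay":0,"az":0,"claw":0.6},
    {"tx":0,"ty":0,"tz":0,"ax":0,"ay":0,"az":0,"claw":0.6}
  ]
}}

```text
clock: 5.57
tcp_pos: [0.5841, 0.2199, 0.3058]
orientation: [2.475, 1.934, 0.002]
contact_force: [-1.1, -1.0, 6.4]
grip_width: 0.0513
gripper_force: 53.4
```

```bash
python3 -c "
from h import *
plan(.584,.2186,.305,75.9,1)"; ls .; python3 -c "
import bench,inspect
print([a for a in dir(bench.r) if a[0]!='_'])"
```

```text
t 5.57 p [0.5841 0.2199 0.3058] yaw 76.02 zax [ 1.4e-03  3.0e-04 -1.0e+00] F [-1.1 -1.   6.4] w 0.0513
rows 1 t [-0.0013  0.0002  0.0008] norm 0.0015 az 0.12
h.py
pics
['Unreachable', 'boxes_of', 'camera_model', 'get_obs', 'grab_frame', 'hand_in', 'tip_of']
```

>>> {"fn": "arm_command", "kwargs": {
  "plan": [
    {"tx":0,"ty":0,"tz":-0.0003,"ax":0,"ay":0,"az":0,"claw":0.6},
    {"tx":0,"ty":0,"tz":-0.0003,"ax":0,"ay":0,"az":0,"claw":0.6},
    {"tx":0,"ty":0,"tz":-0.0003,"ax":0,"ay":0,"az":0,"claw":0.6},
    {"tx":0,"ty":0,"tz":-0.0003,"ax":0,"ay":0,"az":0,"claw":0.6},
    {"tx":0,"ty":0,"tz":-0.0003,"ax":0,"ay":0,"az":0,"claw":0.6},
    {"tx":0,"ty":0,"tz":-0.0003,"ax":0,"ay":0,"az":0,"claw":0.6},
    {"tx":0,"ty":0,"tz":-0.0003,"ax":0,"ay":0,"az":0,"claw":0.6},
    {"tx":0,"ty":0,"tz":-0.0003,"ax":0,"ay":0,"az":0,"claw":0.6},
    {"tx":0,"ty":0,"tz":-0.0003,"ax":0,"ay":0,"az":0,"claw":0.6},
    {"tx":0,"ty":0,"tz":-0.0003,"ax":0,"ay":0,"az":0,"claw":0.6}
  ]
}}

```text
clock: 6.4
tcp_pos: [0.5833, 0.2201, 0.307]
orientation: [-2.474, -1.935, 0.002]
contact_force: [2.5, 4.3, -9.4]
grip_width: 0.0513
gripper_force: 53.8
```

>>> {"fn": "arm_command", "kwargs": {
  "plan": [
    {"tx":0,"ty":0,"tz":-0.0003,"ax":0,"ay":0,"az":0,"claw":0.6},
    {"tx":0,"ty":0,"tz":-0.0003,"ax":0,"ay":0,"az":0,"claw":0.6},
    {"tx":0,"ty":0,"tz":-0.0003,"ax":0,"ay":0,"az":0,"claw":0.6},
    {"tx":0,"ty":0,"tz":-0.0003,"ax":0,"ay":0,"az":0,"claw":0.6},
    {"tx":0,"ty":0,"tz":-0.0003,"ax":0,"ay":0,"az":0,"claw":0.6},
    {"tx":0,"ty":0,"tz":-0.0003,"ax":0,"ay":0,"az":0,"claw":0.6},
    {"tx":0,"ty":0,"tz":-0.0003,"ax":0,"ay":0,"az":0,"claw":0.6},
    {"tx":0,"ty":0,"tz":-0.0003,"ax":0,"ay":0,"az":0,"claw":0.6},
    {"tx":0,"ty":0,"tz":-0.0003,"ax":0,"ay":0,"az":0,"claw":0.6},
    {"tx":0,"ty":0,"tz":-0.0003,"ax":0,"ay":0,"az":0,"claw":0.6}
  ]
}}

```text
clock: 7.23
tcp_pos: [0.5838, 0.2199, 0.3108]
orientation: [-2.475, -1.935, -0.0]
contact_force: [0.7, 5.9, -9.7]
grip_width: 0.0513
gripper_force: 53.8
```

>>> {"fn": "arm_command", "kwargs": {
  "plan": [
    {"tx":0,"ty":0,"tz":-0.0002,"ax":0,"ay":0,"az":0,"claw":0.6},
    {"tx":0,"ty":0,"tz":-0.0002,"ax":0,"ay":0,"az":0,"claw":0.6},
    {"tx":0,"ty":0,"tz":-0.0002,"ax":0,"ay":0,"az":0,"claw":0.6},
    {"tx":0,"ty":0,"tz":-0.0002,"ax":0,"ay":0,"az":0,"claw":0.6},
    {"tx":0,"ty":0,"tz":-0.0002,"ax":0,"ay":0,"az":0,"claw":0.6},
    {"tx":0,"ty":0,"tz":-0.0002,"ax":0,"ay":0,"az":0,"claw":0.6},
    {"tx":0,"ty":0,"tz":-0.0002,"ax":0,"ay":0,"az":0,"claw":0.6},
    {"tx":0,"ty":0,"tz":-0.0002,"ax":0,"ay":0,"az":0,"claw":0.6},
    {"tx":0,"ty":0,"tz":-0.0002,"ax":0,"ay":0,"az":0,"claw":0.6},
    {"tx":0,"ty":0,"tz":-0.0002,"ax":0,"ay":0,"az":0,"claw":0.6}
  ]
}}

```text
clock: 8.07
tcp_pos: [0.5839, 0.2198, 0.3129]
orientation: [2.475, 1.935, 0.001]
contact_force: [0.0, 6.1, -9.6]
grip_width: 0.051
gripper_force: 53.8
```

>>> {"fn": "arm_command", "kwargs": {
  "plan": [
    {"tx":0,"ty":0,"tz":-0.0002,"ax":0,"ay":0,"az":0,"claw":0.6},
    {"tx":0,"ty":0,"tz":-0.0002,"ax":0,"ay":0,"az":0,"claw":0.6},
    {"tx":0,"ty":0,"tz":-0.0002,"ax":0,"ay":0,"az":0,"claw":0.6},
    {"tx":0,"ty":0,"tz":-0.0002,"ax":0,"ay":0,"az":0,"claw":0.6},
    {"tx":0,"ty":0,"tz":-0.0002,"ax":0,"ay":0,"az":0,"claw":0.6},
    {"tx":0,"ty":0,"tz":-0.0002,"ax":0,"ay":0,"az":0,"claw":0.6},
    {"tx":0,"ty":0,"tz":-0.0002,"ax":0,"ay":0,"az":0,"claw":0.6},
    {"tx":0,"ty":0,"tz":-0.0002,"ax":0,"ay":0,"az":0,"claw":0.6},
    {"tx":0,"ty":0,"tz":-0.0002,"ax":0,"ay":0,"az":0,"claw":0.6},
    {"tx":0,"ty":0,"tz":-0.0002,"ax":0,"ay":0,"az":0,"claw":0.6}
  ]
}}

```text
clock: 8.9
tcp_pos: [0.5839, 0.2198, 0.3148]
orientation: [2.475, 1.935, 0.001]
contact_force: [1.4, 4.6, -9.7]
grip_width: 0.0513
gripper_force: 53.8
```

>>> {"fn": "arm_command", "kwargs": {
  "plan": [
    {"tx":0,"ty":0,"tz":-0.0002,"ax":0,"ay":0,"az":0,"claw":0.6},
    {"tx":0,"ty":0,"tz":-0.0002,"ax":0,"ay":0,"az":0,"claw":0.6},
    {"tx":0,"ty":0,"tz":-0.0002,"ax":0,"ay":0,"az":0,"claw":0.6},
    {"tx":0,"ty":0,"tz":-0.0002,"ax":0,"ay":0,"az":0,"claw":0.6},
    {"tx":0,"ty":0,"tz":-0.0002,"ax":0,"ay":0,"az":0,"claw":0.6},
    {"tx":0,"ty":0,"tz":-0.0002,"ax":0,"ay":0,"az":0,"claw":0.6},
    {"tx":0,"ty":0,"tz":-0.0002,"ax":0,"ay":0,"az":0,"claw":0.6},
    {"tx":0,"ty":0,"tz":-0.0002,"ax":0,"ay":0,"az":0,"claw":0.6},
    {"tx":0,"ty":0,"tz":-0.0002,"ax":0,"ay":0,"az":0,"claw":0.6},
    {"tx":0,"ty":0,"tz":-0.0002,"ax":0,"ay":0,"az":0,"claw":0.6}
  ]
}}

```text
clock: 9.73
tcp_pos: [0.5839, 0.2198, 0.3168]
orientation: [2.475, 1.935, 0.001]
contact_force: [1.2, 5.6, -8.8]
grip_width: 0.0508
gripper_force: 53.8
```

>>> {"fn": "arm_command", "kwargs": {
  "plan": [
    {"tx":0,"ty":0,"tz":-0.0002,"ax":0,"ay":0,"az":0,"claw":0.6},
    {"tx":0,"ty":0,"tz":-0.0002,"ax":0,"ay":0,"az":0,"claw":0.6},
    {"tx":0,"ty":0,"tz":-0.0002,"ax":0,"ay":0,"az":0,"claw":0.6},
    {"tx":0,"ty":0,"tz":-0.0002,"ax":0,"ay":0,"az":0,"claw":0.6},
    {"tx":0,"ty":0,"tz":-0.0002,"ax":0,"ay":0,"az":0,"claw":0.6},
    {"tx":0,"ty":0,"tz":-0.0002,"ax":0,"ay":0,"az":0,"claw":0.6},
    {"tx":0,"ty":0,"tz":-0.0002,"ax":0,"ay":0,"az":0,"claw":0.6},
    {"tx":0,"ty":0,"tz":-0.0002,"ax":0,"ay":0,"az":0,"claw":0.6},
    {"tx":0,"ty":0,"tz":-0.0002,"ax":0,"ay":0,"az":0,"claw":0.6},
    {"tx":0,"ty":0,"tz":-0.0002,"ax":0,"ay":0,"az":0,"claw":0.6}
  ]
}}

```text
clock: 10.57
tcp_pos: [0.5839, 0.2198, 0.3188]
orientation: [2.475, 1.935, 0.001]
contact_force: [0.9, 5.3, -10.4]
grip_width: 0.0513
gripper_force: 53.8
```

>>> {"fn": "arm_command", "kwargs": {
  "plan": [
    {"tx":0,"ty":0,"tz":-0.0002,"ax":0,"ay":0,"az":0,"claw":0.6},
    {"tx":0,"ty":0,"tz":-0.0002,"ax":0,"ay":0,"az":0,"claw":0.6},
    {"tx":0,"ty":0,"tz":-0.0002,"ax":0,"ay":0,"az":0,"claw":0.6},
    {"tx":0,"ty":0,"tz":-0.0002,"ax":0,"ay":0,"az":0,"claw":0.6},
    {"tx":0,"ty":0,"tz":-0.0002,"ax":0,"ay":0,"az":0,"claw":0.6},
    {"tx":0,"ty":0,"tz":-0.0002,"ax":0,"ay":0,"az":0,"claw":0.6},
    {"tx":0,"ty":0,"tz":-0.0002,"ax":0,"ay":0,"az":0,"claw":0.6},
    {"tx":0,"ty":0,"tz":-0.0002,"ax":0,"ay":0,"az":0,"claw":0.6},
    {"tx":0,"ty":0,"tz":-0.0002,"ax":0,"ay":0,"az":0,"claw":0.6},
    {"tx":0,"ty":0,"tz":-0.0002,"ax":0,"ay":0,"az":0,"claw":0.6}
  ]
}}

```text
clock: 11.4
tcp_pos: [0.5839, 0.2198, 0.3208]
orientation: [2.475, 1.935, 0.001]
contact_force: [2.3, 4.5, -9.3]
grip_width: 0.0514
gripper_force: 53.9
```

>>> {"fn": "arm_command", "kwargs": {
  "plan": [
    {"tx":0,"ty":0,"tz":-0.0002,"ax":0,"ay":0,"az":0,"claw":0.6},
    {"tx":0,"ty":0,"tz":-0.0002,"ax":0,"ay":0,"az":0,"claw":0.6},
    {"tx":0,"ty":0,"tz":-0.0002,"ax":0,"ay":0,"az":0,"claw":0.6},
    {"tx":0,"ty":0,"tz":-0.0002,"ax":0,"ay":0,"az":0,"claw":0.6},
    {"tx":0,"ty":0,"tz":-0.0002,"ax":0,"ay":0,"az":0,"claw":0.6},
    {"tx":0,"ty":0,"tz":-0.0002,"ax":0,"ay":0,"az":0,"claw":0.6},
    {"tx":0,"ty":0,"tz":-0.0002,"ax":0,"ay":0,"az":0,"claw":0.6},
    {"tx":0,"ty":0,"tz":-0.0002,"ax":0,"ay":0,"az":0,"claw":0.6},
    {"tx":0,"ty":0,"tz":-0.0002,"ax":0,"ay":0,"az":0,"claw":0.6},
    {"tx":0,"ty":0,"tz":-0.0002,"ax":0,"ay":0,"az":0,"claw":0.6}
  ]
}}

```text
clock: 12.23
tcp_pos: [0.5839, 0.2198, 0.3228]
orientation: [2.475, 1.935, 0.0]
contact_force: [1.0, 5.3, -9.9]
grip_width: 0.0508
gripper_force: 53.9
```

>>> {"fn": "arm_command", "kwargs": {
  "plan": [
    {"tx":0,"ty":0,"tz":-0.00025,"ax":0,"ay":0,"az":0,"claw":0.6},
    {"tx":0,"ty":0,"tz":-0.00025,"ax":0,"ay":0,"az":0,"claw":0.6},
    {"tx":0,"ty":0,"tz":-0.00025,"ax":0,"ay":0,"az":0,"claw":0.6},
    {"tx":0,"ty":0,"tz":-0.00025,"ax":0,"ay":0,"az":0,"claw":0.6},
    {"tx":0,"ty":0,"tz":-0.00025,"ax":0,"ay":0,"az":0,"claw":0.6},
    {"tx":0,"ty":0,"tz":-0.00025,"ax":0,"ay":0,"az":0,"claw":0.6},
    {"tx":0,"ty":0,"tz":-0.00025,"ax":0,"ay":0,"az":0,"claw":0.6},
    {"tx":0,"ty":0,"tz":-0.00025,"ax":0,"ay":0,"az":0,"claw":0.6},
    {"tx":0,"ty":0,"tz":-0.00025,"ax":0,"ay":0,"az":0,"claw":0.6},
    {"tx":0,"ty":0,"tz":-0.00025,"ax":0,"ay":0,"az":0,"claw":0.6}
  ]
}}

```text
clock: 13.07
tcp_pos: [0.5839, 0.2198, 0.3253]
orientation: [-2.475, -1.935, -0.0]
contact_force: [1.5, 5.2, -9.7]
grip_width: 0.0512
gripper_force: 53.9
```

>>> {"fn": "arm_command", "kwargs": {
  "plan": [
    {"tx":0,"ty":0,"tz":-0.00025,"ax":0,"ay":0,"az":0,"claw":0.6},
    {"tx":0,"ty":0,"tz":-0.00025,"ax":0,"ay":0,"az":0,"claw":0.6},
    {"tx":0,"ty":0,"tz":-0.00025,"ax":0,"ay":0,"az":0,"claw":0.6},
    {"tx":0,"ty":0,"tz":-0.00025,"ax":0,"ay":0,"az":0,"claw":0.6},
    {"tx":0,"ty":0,"tz":-0.00025,"ax":0,"ay":0,"az":0,"claw":0.6},
    {"tx":0,"ty":0,"tz":-0.00025,"ax":0,"ay":0,"az":0,"claw":0.6},
    {"tx":0,"ty":0,"tz":-0.00025,"ax":0,"ay":0,"az":0,"claw":0.6},
    {"tx":0,"ty":0,"tz":-0.00025,"ax":0,"ay":0,"az":0,"claw":0.6},
    {"tx":0,"ty":0,"tz":-0.00025,"ax":0,"ay":0,"az":0,"claw":0.6},
    {"tx":0,"ty":0,"tz":-0.00025,"ax":0,"ay":0,"az":0,"claw":0.6}
  ]
}}

```text
clock: 13.9
tcp_pos: [0.5838, 0.2198, 0.3277]
orientation: [-2.475, -1.935, -0.0]
contact_force: [1.1, 4.2, -8.8]
grip_width: 0.0514
gripper_force: 53.9
```

>>> {"fn": "arm_command", "kwargs": {
  "plan": [
    {"tx":0,"ty":0,"tz":-0.0002,"ax":0,"ay":0,"az":0,"claw":0.6},
    {"tx":0,"ty":0,"tz":-0.0002,"ax":0,"ay":0,"az":0,"claw":0.6},
    {"tx":0,"ty":0,"tz":-0.0002,"ax":0,"ay":0,"az":0,"claw":0.6},
    {"tx":0,"ty":0,"tz":-0.0002,"ax":0,"ay":0,"az":0,"claw":0.6},
    {"tx":0,"ty":0,"tz":-0.0002,"ax":0,"ay":0,"az":0,"claw":0.6},
    {"tx":0,"ty":0,"tz":-0.0002,"ax":0,"ay":0,"az":0,"claw":0.6},
    {"tx":0,"ty":0,"tz":-0.0002,"ax":0,"ay":0,"az":0,"claw":0.6},
    {"tx":0,"ty":0,"tz":-0.0002,"ax":0,"ay":0,"az":0,"claw":0.6},
    {"tx":0,"ty":0,"tz":-0.0002,"ax":0,"ay":0,"az":0,"claw":0.6},
    {"tx":0,"ty":0,"tz":-0.0002,"ax":0,"ay":0,"az":0,"claw":0.6}
  ]
}}

```text
clock: 14.73
tcp_pos: [0.5838, 0.2198, 0.3297]
orientation: [2.475, 1.935, 0.0]
contact_force: [0.2, 4.5, -10.1]
grip_width: 0.0512
gripper_force: 53.9
```

>>> {"fn": "arm_command", "kwargs": {
  "plan": [
    {"tx":0,"ty":0,"tz":-0.0002,"ax":0,"ay":0,"az":0,"claw":0.6},
    {"tx":0,"ty":0,"tz":-0.0002,"ax":0,"ay":0,"az":0,"claw":0.6},
    {"tx":0,"ty":0,"tz":-0.0002,"ax":0,"ay":0,"az":0,"claw":0.6},
    {"tx":0,"ty":0,"tz":-0.0002,"ax":0,"ay":0,"az":0,"claw":0.6},
    {"tx":0,"ty":0,"tz":-0.0002,"ax":0,"ay":0,"az":0,"claw":0.6},
    {"tx":0,"ty":0,"tz":-0.0002,"ax":0,"ay":0,"az":0,"claw":0.6},
    {"tx":0,"ty":0,"tz":-0.0002,"ax":0,"ay":0,"az":0,"claw":0.6},
    {"tx":0,"ty":0,"tz":-0.0002,"ax":0,"ay":0,"az":0,"claw":0.6},
    {"tx":0,"ty":0,"tz":-0.0002,"ax":0,"ay":0,"az":0,"claw":0.6},
    {"tx":0,"ty":0,"tz":-0.0002,"ax":0,"ay":0,"az":0,"claw":0.6}
  ]
}}

```text
clock: 15.57
tcp_pos: [0.5838, 0.2198, 0.3318]
orientation: [2.475, 1.935, 0.0]
contact_force: [1.8, 5.0, -8.4]
grip_width: 0.051
gripper_force: 53.9
```

```bash
python3 - <<'E'
from h import *
im,m,T=grab('scene','s1.png')
for t in ['saddle','column']:
    for d in r.tip_of(t,'scene')[:5]: print(t,round(d['confidence'],2),w(T,d['location']).round(4))
im,m,T=grab('top')
for t in ['saddle','column']:
    for d in r.tip_of(t,'top')[:5]: print(t,round(d['confidence'],2),w(T,d['location']).round(4))
E
```

```text
saddle 0.63 [0.3682 0.095  0.1199]
saddle 0.6 [0.7164 0.2262 0.1238]
saddle 0.57 [0.5845 0.2178 0.1662]
saddle 0.56 [0.3813 0.2394 0.1248]
column 0.76 [ 0.7176  0.2238 -0.0025]
column 0.7 [ 0.3687  0.0885 -0.002 ]
column 0.65 [ 0.3806  0.2416 -0.0041]
saddle 0.69 [0.3838 0.2347 0.1206]
saddle 0.53 [0.7182 0.2212 0.1201]
column 0.8 [0.7146 0.2217 0.0026]
column 0.67 [3.817e-01 2.359e-01 1.000e-04]
```

>>> {"fn": "arm_command", "kwargs": {
  "plan": [
    {"tx":0,"ty":0,"tz":-0.0002,"ax":0,"ay":0,"az":0,"claw":0.6},
    {"tx":0,"ty":0,"tz":-0.0002,"ax":0,"ay":0,"az":0,"claw":0.6},
    {"tx":0,"ty":0,"tz":-0.0002,"ax":0,"ay":0,"az":0,"claw":0.6},
    {"tx":0,"ty":0,"tz":-0.0002,"ax":0,"ay":0,"az":0,"claw":0.6},
    {"tx":0,"ty":0,"tz":-0.0002,"ax":0,"ay":0,"az":0,"claw":0.6},
    {"tx":0,"ty":0,"tz":-0.0002,"ax":0,"ay":0,"az":0,"claw":0.6},
    {"tx":0,"ty":0,"tz":-0.0002,"ax":0,"ay":0,"az":0,"claw":0.6},
    {"tx":0,"ty":0,"tz":-0.0002,"ax":0,"ay":0,"az":0,"claw":0.6},
    {"tx":0,"ty":0,"tz":-0.0002,"ax":0,"ay":0,"az":0,"claw":0.6},
    {"tx":0,"ty":0,"tz":-0.0002,"ax":0,"ay":0,"az":0,"claw":0.6}
  ]
}}

```text
clock: 16.7
tcp_pos: [0.5838, 0.2198, 0.3336]
orientation: [-2.475, -1.935, 0.0]
contact_force: [2.1, 5.8, -9.0]
grip_width: 0.0511
gripper_force: 53.9
```

>>> {"fn": "arm_command", "kwargs": {
  "plan": [
    {"tx":0,"ty":0,"tz":-0.0002,"ax":0,"ay":0,"az":0,"claw":0.6},
    {"tx":0,"ty":0,"tz":-0.0002,"ax":0,"ay":0,"az":0,"claw":0.6},
    {"tx":0,"ty":0,"tz":-0.0002,"ax":0,"ay":0,"az":0,"claw":0.6},
    {"tx":0,"ty":0,"tz":-0.0002,"ax":0,"ay":0,"az":0,"claw":0.6},
    {"tx":0,"ty":0,"tz":-0.0002,"ax":0,"ay":0,"az":0,"claw":0.6},
    {"tx":0,"ty":0,"tz":-0.0002,"ax":0,"ay":0,"az":0,"claw":0.6},
    {"tx":0,"ty":0,"tz":-0.0002,"ax":0,"ay":0,"az":0,"claw":0.6},
    {"tx":0,"ty":0,"tz":-0.0002,"ax":0,"ay":0,"az":0,"claw":0.6},
    {"tx":0,"ty":0,"tz":-0.0002,"ax":0,"ay":0,"az":0,"claw":0.6},
    {"tx":0,"ty":0,"tz":-0.0002,"ax":0,"ay":0,"az":0,"claw":0.6}
  ]
}}

```text
clock: 17.53
tcp_pos: [0.5838, 0.2198, 0.3356]
orientation: [-2.475, -1.935, -0.0]
contact_force: [1.4, 5.0, -9.2]
grip_width: 0.0512
gripper_force: 53.9
```

>>> {"fn": "arm_command", "kwargs": {
  "plan": [
    {"tx":0,"ty":0,"tz":-0.0002,"ax":0,"ay":0,"az":0,"claw":0.6},
    {"tx":0,"ty":0,"tz":-0.0002,"ax":0,"ay":0,"az":0,"claw":0.6},
    {"tx":0,"ty":0,"tz":-0.0002,"ax":0,"ay":0,"az":0,"claw":0.6},
    {"tx":0,"ty":0,"tz":-0.0002,"ax":0,"ay":0,"az":0,"claw":0.6},
    {"tx":0,"ty":0,"tz":-0.0002,"ax":0,"ay":0,"az":0,"claw":0.6},
    {"tx":0,"ty":0,"tz":-0.0002,"ax":0,"ay":0,"az":0,"claw":0.6},
    {"tx":0,"ty":0,"tz":-0.0002,"ax":0,"ay":0,"az":0,"claw":0.6},
    {"tx":0,"ty":0,"tz":-0.0002,"ax":0,"ay":0,"az":0,"claw":0.6},
    {"tx":0,"ty":0,"tz":-0.0002,"ax":0,"ay":0,"az":0,"claw":0.6},
    {"tx":0,"ty":0,"tz":-0.0002,"ax":0,"ay":0,"az":0,"claw":0.6}
  ]
}}

```text
clock: 18.37
tcp_pos: [0.5837, 0.2198, 0.3371]
orientation: [-2.475, -1.935, 0.001]
contact_force: [1.3, 5.8, -12.8]
grip_width: 0.0514
gripper_force: 54.2
```

>>> {"fn": "arm_command", "kwargs": {
  "plan": [
    {"tx":0,"ty":0,"tz":-0.0002,"ax":0,"ay":0,"az":0,"claw":0.6},
    {"tx":0,"ty":0,"tz":-0.0002,"ax":0,"ay":0,"az":0,"claw":0.6},
    {"tx":0,"ty":0,"tz":-0.0002,"ax":0,"ay":0,"az":0,"claw":0.6},
    {"tx":0,"ty":0,"tz":-0.0002,"ax":0,"ay":0,"az":0,"claw":0.6},
    {"tx":0,"ty":0,"tz":-0.0002,"ax":0,"ay":0,"az":0,"claw":0.6},
    {"tx":0,"ty":0,"tz":-0.0002,"ax":0,"ay":0,"az":0,"claw":0.6},
    {"tx":0,"ty":0,"tz":-0.0002,"ax":0,"ay":0,"az":0,"claw":0.6},
    {"tx":0,"ty":0,"tz":-0.0002,"ax":0,"ay":0,"az":0,"claw":0.6},
    {"tx":0,"ty":0,"tz":-0.0002,"ax":0,"ay":0,"az":0,"claw":0.6},
    {"tx":0,"ty":0,"tz":-0.0002,"ax":0,"ay":0,"az":0,"claw":0.6}
  ]
}}

```text
clock: 19.2
tcp_pos: [0.5835, 0.2198, 0.3389]
orientation: [-2.474, -1.935, 0.001]
contact_force: [1.9, 6.3, -14.2]
grip_width: 0.051
gripper_force: 54.4
```

>>> {"fn": "arm_command", "kwargs": {
  "plan": [
    {"tx":0,"ty":0,"tz":-0.0002,"ax":0,"ay":0,"az":0,"claw":0.6},
    {"tx":0,"ty":0,"tz":-0.0002,"ax":0,"ay":0,"az":0,"claw":0.6},
    {"tx":0,"ty":0,"tz":-0.0002,"ax":0,"ay":0,"az":0,"claw":0.6},
    {"tx":0,"ty":0,"tz":-0.0002,"ax":0,"ay":0,"az":0,"claw":0.6},
    {"tx":0,"ty":0,"tz":-0.0002,"ax":0,"ay":0,"az":0,"claw":0.6},
    {"tx":0,"ty":0,"tz":-0.0002,"ax":0,"ay":0,"az":0,"claw":0.6},
    {"tx":0,"ty":0,"tz":-0.0002,"ax":0,"ay":0,"az":0,"claw":0.6},
    {"tx":0,"ty":0,"tz":-0.0002,"ax":0,"ay":0,"az":0,"claw":0.6},
    {"tx":0,"ty":0,"tz":-0.0002,"ax":0,"ay":0,"az":0,"claw":0.6},
    {"tx":0,"ty":0,"tz":-0.0002,"ax":0,"ay":0,"az":0,"claw":0.6}
  ]
}}

```text
clock: 20.03
tcp_pos: [0.5834, 0.2198, 0.3407]
orientation: [-2.474, -1.935, 0.002]
contact_force: [1.6, 6.6, -14.0]
grip_width: 0.0513
gripper_force: 54.6
```

>>> {"fn": "arm_command", "kwargs": {
  "plan": [
    {"tx":0,"ty":0,"tz":-0.0002,"ax":0,"ay":0,"az":0,"claw":0.6},
    {"tx":0,"ty":0,"tz":-0.0002,"ax":0,"ay":0,"az":0,"claw":0.6},
    {"tx":0,"ty":0,"tz":-0.0002,"ax":0,"ay":0,"az":0,"claw":0.6},
    {"tx":0,"ty":0,"tz":-0.0002,"ax":0,"ay":0,"az":0,"claw":0.6},
    {"tx":0,"ty":0,"tz":-0.0002,"ax":0,"ay":0,"az":0,"claw":0.6},
    {"tx":0,"ty":0,"tz":-0.0002,"ax":0,"ay":0,"az":0,"claw":0.6},
    {"tx":0,"ty":0,"tz":-0.0002,"ax":0,"ay":0,"az":0,"claw":0.6},
    {"tx":0,"ty":0,"tz":-0.0002,"ax":0,"ay":0,"az":0,"claw":0.6},
    {"tx":0,"ty":0,"tz":-0.0002,"ax":0,"ay":0,"az":0,"claw":0.6},
    {"tx":0,"ty":0,"tz":-0.0002,"ax":0,"ay":0,"az":0,"claw":0.6}
  ]
}}

```text
clock: 20.87
tcp_pos: [0.5834, 0.2199, 0.3425]
orientation: [-2.474, -1.935, 0.002]
contact_force: [1.8, 6.0, -14.8]
grip_width: 0.0509
gripper_force: 54.7
```

>>> {"fn": "arm_command", "kwargs": {
  "plan": [
    {"tx":0,"ty":0,"tz":-0.0002,"ax":0,"ay":0,"az":0,"claw":0.6},
    {"tx":0,"ty":0,"tz":-0.0002,"ax":0,"ay":0,"az":0,"claw":0.6},
    {"tx":0,"ty":0,"tz":-0.0002,"ax":0,"ay":0,"az":0,"claw":0.6},
    {"tx":0,"ty":0,"tz":-0.0002,"ax":0,"ay":0,"az":0,"claw":0.6},
    {"tx":0,"ty":0,"tz":-0.0002,"ax":0,"ay":0,"az":0,"claw":0.6},
    {"tx":0,"ty":0,"tz":-0.0002,"ax":0,"ay":0,"az":0,"claw":0.6},
    {"tx":0,"ty":0,"tz":-0.0002,"ax":0,"ay":0,"az":0,"claw":0.6},
    {"tx":0,"ty":0,"tz":-0.0002,"ax":0,"ay":0,"az":0,"claw":0.6},
    {"tx":0,"ty":0,"tz":-0.0002,"ax":0,"ay":0,"az":0,"claw":0.6},
    {"tx":0,"ty":0,"tz":-0.0002,"ax":0,"ay":0,"az":0,"claw":0.6}
  ]
}}

```text
clock: 21.7
tcp_pos: [0.5835, 0.2198, 0.3452]
orientation: [-2.474, -1.935, 0.001]
contact_force: [1.8, 4.7, -10.0]
grip_width: 0.0512
gripper_force: 55.0
```

>>> {"fn": "arm_command", "kwargs": {
  "plan": [
    {"tx":0,"ty":0,"tz":-0.0002,"ax":0,"ay":0,"az":0,"claw":0.6},
    {"tx":0,"ty":0,"tz":-0.0002,"ax":0,"ay":0,"az":0,"claw":0.6},
    {"tx":0,"ty":0,"tz":-0.0002,"ax":0,"ay":0,"az":0,"claw":0.6},
    {"tx":0,"ty":0,"tz":-0.0002,"ax":0,"ay":0,"az":0,"claw":0.6},
    {"tx":0,"ty":0,"tz":-0.0002,"ax":0,"ay":0,"az":0,"claw":0.6},
    {"tx":0,"ty":0,"tz":-0.0002,"ax":0,"ay":0,"az":0,"claw":0.6},
    {"tx":0,"ty":0,"tz":-0.0002,"ax":0,"ay":0,"az":0,"claw":0.6},
    {"tx":0,"ty":0,"tz":-0.0002,"ax":0,"ay":0,"az":0,"claw":0.6},
    {"tx":0,"ty":0,"tz":-0.0002,"ax":0,"ay":0,"az":0,"claw":0.6},
    {"tx":0,"ty":0,"tz":-0.0002,"ax":0,"ay":0,"az":0,"claw":0.6}
  ]
}}

```text
clock: 22.53
tcp_pos: [0.5837, 0.2197, 0.347]
orientation: [-2.475, -1.935, 0.001]
contact_force: [0.7, 4.6, -12.4]
grip_width: 0.0509
gripper_force: 56.4
```

>>> {"fn": "arm_command", "kwargs": {
  "plan": [
    {"tx":0,"ty":0,"tz":-0.0003,"ax":0,"ay":0,"az":0,"claw":0.6},
    {"tx":0,"ty":0,"tz":-0.0003,"ax":0,"ay":0,"az":0,"claw":0.6},
    {"tx":0,"ty":0,"tz":-0.0003,"ax":0,"ay":0,"az":0,"claw":0.6},
    {"tx":0,"ty":0,"tz":-0.0003,"ax":0,"ay":0,"az":0,"claw":0.6},
    {"tx":0,"ty":0,"tz":-0.0003,"ax":0,"ay":0,"az":0,"claw":0.6},
    {"tx":0,"ty":0,"tz":-0.0003,"ax":0,"ay":0,"az":0,"claw":0.6},
    {"tx":0,"ty":0,"tz":-0.0003,"ax":0,"ay":0,"az":0,"claw":0.6},
    {"tx":0,"ty":0,"tz":-0.0003,"ax":0,"ay":0,"az":0,"claw":0.6},
    {"tx":0,"ty":0,"tz":-0.0003,"ax":0,"ay":0,"az":0,"claw":0.6},
    {"tx":0,"ty":0,"tz":-0.0003,"ax":0,"ay":0,"az":0,"claw":0.6}
  ]
}}

```text
clock: 23.37
tcp_pos: [0.5836, 0.2197, 0.3497]
orientation: [-2.474, -1.935, 0.001]
contact_force: [1.3, 6.4, -14.7]
grip_width: 0.0512
gripper_force: 56.3
```

>>> {"fn": "arm_command", "kwargs": {
  "plan": [
    {"tx":0,"ty":0,"tz":-0.0003,"ax":0,"ay":0,"az":0,"claw":0.6},
    {"tx":0,"ty":0,"tz":-0.0003,"ax":0,"ay":0,"az":0,"claw":0.6},
    {"tx":0,"ty":0,"tz":-0.0003,"ax":0,"ay":0,"az":0,"claw":0.6},
    {"tx":0,"ty":0,"tz":-0.0003,"ax":0,"ay":0,"az":0,"claw":0.6},
    {"tx":0,"ty":0,"tz":-0.0003,"ax":0,"ay":0,"az":0,"claw":0.6},
    {"tx":0,"ty":0,"tz":-0.0003,"ax":0,"ay":0,"az":0,"claw":0.6},
    {"tx":0,"ty":0,"tz":-0.0003,"ax":0,"ay":0,"az":0,"claw":0.6},
    {"tx":0,"ty":0,"tz":-0.0003,"ax":0,"ay":0,"az":0,"claw":0.6},
    {"tx":0,"ty":0,"tz":-0.0003,"ax":0,"ay":0,"az":0,"claw":0.6},
    {"tx":0,"ty":0,"tz":-0.0003,"ax":0,"ay":0,"az":0,"claw":0.6}
  ]
}}

```text
clock: 24.2
tcp_pos: [0.5835, 0.2197, 0.3527]
orientation: [-2.474, -1.935, 0.002]
contact_force: [1.1, 5.2, -13.6]
grip_width: 0.051
gripper_force: 56.1
```

>>> {"fn": "arm_command", "kwargs": {
  "plan": [
    {"tx":0,"ty":0,"tz":-0.0007,"ax":0,"ay":0,"az":0,"claw":0.6},
    {"tx":0,"ty":0,"tz":-0.0007,"ax":0,"ay":0,"az":0,"claw":0.6},
    {"tx":0,"ty":0,"tz":-0.0007,"ax":0,"ay":0,"az":0,"claw":0.6},
    {"tx":0,"ty":0,"tz":-0.0007,"ax":0,"ay":0,"az":0,"claw":0.6},
    {"tx":0,"ty":0,"tz":-0.0007,"ax":0,"ay":0,"az":0,"claw":0.6},
    {"tx":0,"ty":0,"tz":-0.0007,"ax":0,"ay":0,"az":0,"claw":0.6},
    {"tx":0,"ty":0,"tz":-0.0007,"ax":0,"ay":0,"az":0,"claw":0.6},
    {"tx":0,"ty":0,"tz":-0.0007,"ax":0,"ay":0,"az":0,"claw":0.6},
    {"tx":0,"ty":0,"tz":-0.0007,"ax":0,"ay":0,"az":0,"claw":0.6},
    {"tx":0,"ty":0,"tz":-0.0007,"ax":0,"ay":0,"az":0,"claw":0.6}
  ]
}}

```text
clock: 25.03
tcp_pos: [0.5835, 0.2197, 0.3597]
orientation: [-2.474, -1.935, 0.002]
contact_force: [1.3, 6.0, -14.9]
grip_width: 0.0513
gripper_force: 56.9
```

>>> {"fn": "arm_command", "kwargs": {
  "plan": [
    {"tx":0,"ty":0,"tz":-0.0003,"ax":0,"ay":0,"az":0,"claw":0.6},
    {"tx":0,"ty":0,"tz":-0.0003,"ax":0,"ay":0,"az":0,"claw":0.6},
    {"tx":0,"ty":0,"tz":-0.0003,"ax":0,"ay":0,"az":0,"claw":0.6},
    {"tx":0,"ty":0,"tz":-0.0003,"ax":0,"ay":0,"az":0,"claw":0.6},
    {"tx":0,"ty":0,"tz":-0.0003,"ax":0,"ay":0,"az":0,"claw":0.6},
    {"tx":0,"ty":0,"tz":-0.0003,"ax":0,"ay":0,"az":0,"claw":0.6},
    {"tx":0,"ty":0,"tz":-0.0003,"ax":0,"ay":0,"az":0,"claw":0.6},
    {"tx":0,"ty":0,"tz":-0.0003,"ax":0,"ay":0,"az":0,"claw":0.6},
    {"tx":0,"ty":0,"tz":-0.0003,"ax":0,"ay":0,"az":0,"claw":0.6},
    {"tx":0,"ty":0,"tz":-0.0003,"ax":0,"ay":0,"az":0,"claw":0.6}
  ]
}}

```text
clock: 25.87
tcp_pos: [0.5836, 0.2197, 0.3632]
orientation: [-2.475, -1.935, 0.001]
contact_force: [-0.3, 4.4, -10.8]
grip_width: 0.0508
gripper_force: 57.2
```

>>> {"fn": "arm_command", "kwargs": {
  "plan": [
    {"tx":0,"ty":0,"tz":-0.0006,"ax":0,"ay":0,"az":0,"claw":0.6},
    {"tx":0,"ty":0,"tz":-0.0006,"ax":0,"ay":0,"az":0,"claw":0.6},
    {"tx":0,"ty":0,"tz":-0.0006,"ax":0,"ay":0,"az":0,"claw":0.6},
    {"tx":0,"ty":0,"tz":-0.0006,"ax":0,"ay":0,"az":0,"claw":0.6},
    {"tx":0,"ty":0,"tz":-0.0006,"ax":0,"ay":0,"az":0,"claw":0.6},
    {"tx":0,"ty":0,"tz":-0.0006,"ax":0,"ay":0,"az":0,"claw":0.6},
    {"tx":0,"ty":0,"tz":-0.0006,"ax":0,"ay":0,"az":0,"claw":0.6},
    {"tx":0,"ty":0,"tz":-0.0006,"ax":0,"ay":0,"az":0,"claw":0.6},
    {"tx":0,"ty":0,"tz":-0.0006,"ax":0,"ay":0,"az":0,"claw":0.6},
    {"tx":0,"ty":0,"tz":-0.0006,"ax":0,"ay":0,"az":0,"claw":0.6}
  ]
}}

```text
clock: 26.7
tcp_pos: [0.5836, 0.2196, 0.3689]
orientation: [-2.475, -1.935, 0.002]
contact_force: [0.7, 6.0, -14.7]
grip_width: 0.0516
gripper_force: 57.6
```

>>> {"fn": "arm_command", "kwargs": {
  "plan": [
    {"tx":0,"ty":0,"tz":-0.0002,"ax":0,"ay":0,"az":0,"claw":0.6},
    {"tx":0,"ty":0,"tz":-0.0002,"ax":0,"ay":0,"az":0,"claw":0.6},
    {"tx":0,"ty":0,"tz":-0.0002,"ax":0,"ay":0,"az":0,"claw":0.6},
    {"tx":0,"ty":0,"tz":-0.0002,"ax":0,"ay":0,"az":0,"claw":0.6},
    {"tx":0,"ty":0,"tz":-0.0002,"ax":0,"ay":0,"az":0,"claw":0.6},
    {"tx":0,"ty":0,"tz":-0.0002,"ax":0,"ay":0,"az":0,"claw":0.6},
    {"tx":0,"ty":0,"tz":-0.0002,"ax":0,"ay":0,"az":0,"claw":0.6},
    {"tx":0,"ty":0,"tz":-0.0002,"ax":0,"ay":0,"az":0,"claw":0.6},
    {"tx":0,"ty":0,"tz":-0.0002,"ax":0,"ay":0,"az":0,"claw":0.6},
    {"tx":0,"ty":0,"tz":-0.0002,"ax":0,"ay":0,"az":0,"claw":0.6}
  ]
}}

```text
clock: 27.53
tcp_pos: [0.5836, 0.2196, 0.371]
orientation: [-2.475, -1.935, 0.002]
contact_force: [1.0, 5.1, -13.9]
grip_width: 0.0506
gripper_force: 57.5
```

>>> {"fn": "arm_command", "kwargs": {
  "plan": [
    {"tx":0,"ty":0,"tz":-0.0003,"ax":0,"ay":0,"az":0,"claw":0.6},
    {"tx":0,"ty":0,"tz":-0.0003,"ax":0,"ay":0,"az":0,"claw":0.6},
    {"tx":0,"ty":0,"tz":-0.0003,"ax":0,"ay":0,"az":0,"claw":0.6},
    {"tx":0,"ty":0,"tz":-0.0003,"ax":0,"ay":0,"az":0,"claw":0.6},
    {"tx":0,"ty":0,"tz":-0.0003,"ax":0,"ay":0,"az":0,"claw":0.6},
    {"tx":0,"ty":0,"tz":-0.0003,"ax":0,"ay":0,"az":0,"claw":0.6},
    {"tx":0,"ty":0,"tz":-0.0003,"ax":0,"ay":0,"az":0,"claw":0.6},
    {"tx":0,"ty":0,"tz":0,"ax":0,"ay":0,"az":0,"claw":0.6},
    {"tx":0,"ty":0,"tz":0,"ax":0,"ay":0,"az":0,"claw":0.6},
    {"tx":0,"ty":0,"tz":0,"ax":0,"ay":0,"az":0,"claw":0.6}
  ]
}}

```text
clock: 28.37
tcp_pos: [0.5839, 0.2196, 0.3737]
orientation: [2.475, 1.935, -0.0]
contact_force: [1.8, 3.9, -13.1]
grip_width: 0.0514
gripper_force: 57.9
```

>>> {"fn": "arm_command", "kwargs": {
  "plan": [
    {"tx":0,"ty":0,"tz":0.0003,"ax":0,"ay":0,"az":0,"claw":0.6},
    {"tx":0,"ty":0,"tz":0.0003,"ax":0,"ay":0,"az":0,"claw":0.6},
    {"tx":0,"ty":0,"tz":0.0003,"ax":0,"ay":0,"az":0,"claw":0.6},
    {"tx":0,"ty":0,"tz":0.0003,"ax":0,"ay":0,"az":0,"claw":0.6},
    {"tx":0,"ty":0,"tz":0.0003,"ax":0,"ay":0,"az":0,"claw":0.6},
    {"tx":0,"ty":0,"tz":0,"ax":0,"ay":0,"az":0,"claw":0.6},
    {"tx":0,"ty":0,"tz":0,"ax":0,"ay":0,"az":0,"claw":0.6},
    {"tx":0,"ty":0,"tz":0,"ax":0,"ay":0,"az":0,"claw":0.6},
    {"tx":0,"ty":0,"tz":0,"ax":0,"ay":0,"az":0,"claw":0.6},
    {"tx":0,"ty":0,"tz":0,"ax":0,"ay":0,"az":0,"claw":0.6}
  ]
}}

```text
clock: 29.2
tcp_pos: [0.5839, 0.2198, 0.3725]
orientation: [2.475, 1.935, 0.0]
contact_force: [0.1, 2.7, -7.2]
grip_width: 0.0513
gripper_force: 58.5
```

>>> {"fn": "arm_command", "kwargs": {
  "plan": [
    {"tx":0,"ty":0,"tz":0.0002,"ax":0,"ay":0,"az":0,"claw":0.6},
    {"tx":0,"ty":0,"tz":0.0002,"ax":0,"ay":0,"az":0,"claw":0.6},
    {"tx":0,"ty":0,"tz":0.0002,"ax":0,"ay":0,"az":0,"claw":0.6},
    {"tx":0,"ty":0,"tz":0.0002,"ax":0,"ay":0,"az":0,"claw":0.6},
    {"tx":0,"ty":0,"tz":0.0002,"ax":0,"ay":0,"az":0,"claw":0.6},
    {"tx":0,"ty":0,"tz":0,"ax":0,"ay":0,"az":0,"claw":0.6},
    {"tx":0,"ty":0,"tz":0,"ax":0,"ay":0,"az":0,"claw":0.6},
    {"tx":0,"ty":0,"tz":0,"ax":0,"ay":0,"az":0,"claw":0.6},
    {"tx":0,"ty":0,"tz":0,"ax":0,"ay":0,"az":0,"claw":0.6},
    {"tx":0,"ty":0,"tz":0,"ax":0,"ay":0,"az":0,"claw":0.6}
  ]
}}

```text
clock: 30.03
tcp_pos: [0.584, 0.2198, 0.3719]
orientation: [2.475, 1.934, 0.001]
contact_force: [-2.4, 1.1, 6.1]
grip_width: 0.0513
gripper_force: 60.0
```

>>> {"fn": "arm_command", "kwargs": {
  "squeeze": 20,
  "plan": [
    {"tx":0,"ty":0,"tz":-0.0002,"ax":0,"ay":0,"az":0,"claw":0.6},
    {"tx":0,"ty":0,"tz":0,"ax":0,"ay":0,"az":0,"claw":0.6},
    {"tx":0,"ty":0,"tz":0,"ax":0,"ay":0,"az":0,"claw":0.38},
    {"tx":0,"ty":0,"tz":0,"ax":0,"ay":0,"az":0,"claw":0.3},
    {"tx":0,"ty":0,"tz":0,"ax":0,"ay":0,"az":0,"claw":0.2},
    {"tx":0,"ty":0,"tz":0,"ax":0,"ay":0,"az":0,"claw":0.1},
    {"tx":0,"ty":0,"tz":0,"ax":0,"ay":0,"az":0,"claw":0},
    {"tx":0,"ty":0,"tz":0,"ax":0,"ay":0,"az":0,"claw":0},
    {"tx":0,"ty":0,"tz":0,"ax":0,"ay":0,"az":0,"claw":0},
    {"tx":0,"ty":0,"tz":0,"ax":0,"ay":0,"az":0,"claw":0}
  ]
}}

```text
clock: 30.87
tcp_pos: [0.5838, 0.2198, 0.3715]
orientation: [2.475, 1.935, -0.0]
contact_force: [0.0, 0.0, 0.1]
grip_width: 0.0854
gripper_force: 0.0
```

```bash
python3 - <<'E'
from h import *
im,m,T=grab('scene')
for t in ['saddle','rail','rail_mid']:
    for d in r.tip_of(t,'scene')[:4]: print(t,round(d['confidence'],2),w(T,d['location']).round(4))
o=r.get_obs(); print(o['tcp_pos'],o['contact_force'],o['grip_width'])
im,m,T=grab('top')
# rail outline from white blob near (347,235)
hsv=cv2.cvtColor(im,cv2.COLOR_RGB2HSV); mk=((hsv[...,1]<40)&(hsv[...,2]>190)).astype(np.uint8); mk[:,:325]=0;mk[:,370:]=0;mk[:170]=0;mk[300:]=0
p=np.argwhere(mk)[:,::-1].astype(np.float32); print(len(p),cv2.minAreaRect(p))
W=np.array([ray(m,T,q,.02)[:2] for q in p]); print(cv2.minAreaRect(W.astype(np.float32)*1000))
E
```

```text
saddle 0.84 [0.368  0.0945 0.1233]
saddle 0.79 [0.585  0.2164 0.2075]
saddle 0.68 [0.382  0.2415 0.1233]
saddle 0.66 [0.7155 0.2239 0.1213]
rail_mid 0.81 [ 0.4841 -0.2824  0.0051]
rail_mid 0.26 [ 0.3973 -0.055   0.0024]
[0.58380509 0.21976935 0.37147737] [ 0.31448135 -0.89853277  0.37356983] 0.08520040689711599
550 ((346.9999694824219, 235.99996948242188), (7.999999046325684, 93.99998474121094), 0.0)
((486.91705322265625, -285.8470458984375), (27.19932746887207, 315.2939758300781), 85.20189666748047)
```

>>> {"fn": "arm_command", "kwargs": {
  "plan": [
    {"tx":0,"ty":0,"tz":-0.005,"ax":0,"ay":0,"az":0,"claw":0},
    {"tx":0,"ty":0,"tz":-0.025,"ax":0,"ay":0,"az":0,"claw":0},
    {"tx":0,"ty":0,"tz":-0.04,"ax":0,"ay":0,"az":0,"claw":0},
    {"tx":-0.012,"ty":0,"tz":-0.01,"ax":0,"ay":0,"az":0,"claw":0},
    {"tx":-0.025,"ty":0,"tz":0,"ax":0,"ay":0,"az":0,"claw":0},
    {"tx":-0.035,"ty":0,"tz":0,"ax":0,"ay":0,"az":0,"claw":0},
    {"tx":-0.035,"ty":0,"tz":0,"ax":0,"ay":0,"az":0,"claw":0},
    {"tx":-0.035,"ty":0,"tz":0,"ax":0,"ay":0,"az":0,"claw":0},
    {"tx":-0.035,"ty":0,"tz":0,"ax":0,"ay":0,"az":0,"claw":0},
    {"tx":-0.035,"ty":0,"tz":0,"ax":0,"ay":0,"az":0,"claw":0}
  ]
}}

```text
clock: 31.95
tcp_pos: [0.532, 0.0126, 0.4522]
orientation: [2.474, 1.934, 0.001]
contact_force: [1.3, -0.5, -0.3]
grip_width: 0.0852
gripper_force: 0.0
```

```bash
python3 - <<'E'
from h import *
plan(.487,-.2855,.35,-4.8,13)
plan(.487,-.2855,.35,-4.8,15)
E
```

```text
t 31.95 p [0.532  0.0126 0.4522] yaw 76.04 zax [ 1.2e-03 -1.0e-04 -1.0e+00] F [ 1.3 -0.5 -0.3] w 0.0852
rows 13 t [-0.0185  0.0171  0.0079] norm 0.0264 az 6.22
t 31.95 p [0.532  0.0126 0.4522] yaw 76.04 zax [ 1.2e-03 -1.0e-04 -1.0e+00] F [ 1.3 -0.5 -0.3] w 0.0852
rows 15 t [-0.016   0.0149  0.0068] norm 0.0229 az 5.39
```

>>> {"fn": "arm_command", "kwargs": {
  "plan": [
    {"tx":-0.0185,"ty":0.0171,"tz":0.0079,"ax":0,"ay":0,"az":6.22,"claw":0},
    {"tx":-0.0185,"ty":0.0171,"tz":0.0079,"ax":0,"ay":0,"az":6.22,"claw":0},
    {"tx":-0.0185,"ty":0.0171,"tz":0.0079,"ax":0,"ay":0,"az":6.22,"claw":0},
    {"tx":-0.0185,"ty":0.0171,"tz":0.0079,"ax":0,"ay":0,"az":6.22,"claw":0},
    {"tx":-0.0185,"ty":0.0171,"tz":0.0079,"ax":0,"ay":0,"az":6.22,"claw":0},
    {"tx":-0.0185,"ty":0.0171,"tz":0.0079,"ax":0,"ay":0,"az":6.22,"claw":0},
    {"tx":-0.0185,"ty":0.0171,"tz":0.0079,"ax":0,"ay":0,"az":6.22,"claw":0},
    {"tx":-0.0185,"ty":0.0171,"tz":0.0079,"ax":0,"ay":0,"az":6.22,"claw":0},
    {"tx":-0.0185,"ty":0.0171,"tz":0.0079,"ax":0,"ay":0,"az":6.22,"claw":0},
    {"tx":-0.0185,"ty":0.0171,"tz":0.0079,"ax":0,"ay":0,"az":6.22,"claw":0}
  ]
}}

```text
clock: 32.78
tcp_pos: [0.5359, -0.2271, 0.3728]
orientation: [3.119, 0.37, 0.002]
contact_force: [0.1, 0.6, 0.4]
grip_width: 0.0855
gripper_force: 0.0
```

>>> {"fn": "arm_command", "kwargs": {
  "plan": [
    {"tx":-0.0185,"ty":0.0171,"tz":0.0079,"ax":0,"ay":0,"az":6.22,"claw":0},
    {"tx":-0.0185,"ty":0.0171,"tz":0.0079,"ax":0,"ay":0,"az":6.22,"claw":0},
    {"tx":-0.0185,"ty":0.0171,"tz":0.0079,"ax":0,"ay":0,"az":6.22,"claw":0},
    {"tx":0,"ty":0,"tz":0.02,"ax":0,"ay":0,"az":0,"claw":0},
    {"tx":0,"ty":0,"tz":0.02,"ax":0,"ay":0,"az":0,"claw":0},
    {"tx":0,"ty":0,"tz":0.01,"ax":0,"ay":0,"az":0,"claw":0},
    {"tx":0,"ty":0,"tz":0,"ax":0,"ay":0,"az":0,"claw":0},
    {"tx":0,"ty":0,"tz":0,"ax":0,"ay":0,"az":0,"claw":0},
    {"tx":0,"ty":0,"tz":0,"ax":0,"ay":0,"az":0,"claw":0},
    {"tx":0,"ty":0,"tz":0,"ax":0,"ay":0,"az":0,"claw":0}
  ]
}}

```text
clock: 33.62
tcp_pos: [0.4887, -0.2837, 0.3001]
orientation: [3.138, -0.131, 0.003]
contact_force: [0.1, 0.1, -0.3]
grip_width: 0.0858
gripper_force: 0.0
```

```bash
python3 - <<'E'
from h import *
im,m,T=grab('wrist','w3.png')
for t in ['rail','rail_mid']:
    for d in r.tip_of(t,'wrist')[:2]: print(t,round(d['confidence'],2),w(T,d['location']).round(4))
plan(.487,-.2855,.179,-4.8,6)
E
```

```text
rail 0.72 [ 0.487  -0.2857  0.0005]
rail_mid 0.82 [ 0.4891 -0.2843  0.008 ]
t 33.77 p [ 0.4883 -0.2838  0.2997] yaw -4.81 zax [ 1.4e-03 -7.0e-04 -1.0e+00] F [ 0.7 -0.3 -0.1] w 0.0853
rows 6 t [-0.0002  0.0003  0.0201] norm 0.0201 az -0.0
```

View pics/w3.png

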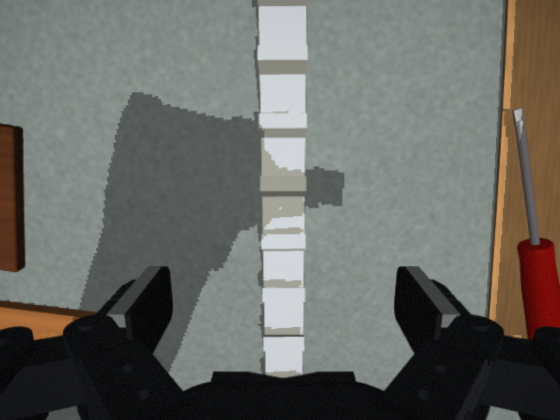

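The rail lies vertically at column 283, centred between the fingers with its teeth up. I'll descend and grip it.

>>> {"fn": "arm_command", "kwargs": {
  "plan": [
    {"tx":0,"ty":0.001,"tz":0.02,"ax":0,"ay":0,"az":0,"claw":0},
    {"tx":0,"ty":0,"tz":0.025,"ax":0,"ay":0,"az":0,"claw":0},
    {"tx":0,"ty":0,"tz":0.025,"ax":0,"ay":0,"az":0,"claw":0},
    {"tx":0,"ty":0,"tz":0.025,"ax":0,"ay":0,"az":0,"claw":0},
    {"tx":0,"ty":0,"tz":0.015,"ax":0,"ay":0,"az":0,"claw":0},
    {"tx":0,"ty":0,"tz":0.007,"ax":0,"ay":0,"az":0,"claw":0.1},
    {"tx":0,"ty":0,"tz":0.003,"ax":0,"ay":0,"az":0,"claw":0.2},
    {"tx":0,"ty":0,"tz":0,"ax":0,"ay":0,"az":0,"claw":0.4},
    {"tx":0,"ty":0,"tz":0,"ax":0,"ay":0,"az":0,"claw":0.6},
    {"tx":0,"ty":0,"tz":0,"ax":0,"ay":0,"az":0,"claw":0.9}
  ]
}}

```text
clock: 34.6
tcp_pos: [0.4884, -0.285, 0.18]
orientation: [3.138, -0.132, 0.003]
contact_force: [0.4, -0.8, 0.4]
grip_width: 0.0327
gripper_force: 0.2
```

>>> {"fn": "arm_command", "kwargs": {
  "squeeze": 60,
  "plan": [
    {"tx":0,"ty":0,"tz":0,"ax":0,"ay":0,"az":0,"claw":0.9},
    {"tx":0,"ty":0,"tz":0,"ax":0,"ay":0,"az":0,"claw":0.9},
    {"tx":0,"ty":0,"tz":0,"ax":0,"ay":0,"az":0,"claw":0.9},
    {"tx":0,"ty":0,"tz":0,"ax":0,"ay":0,"az":0,"claw":0.9},
    {"tx":0,"ty":0,"tz":-0.002,"ax":0,"ay":0,"az":0,"claw":0.9},
    {"tx":0,"ty":0,"tz":-0.01,"ax":0,"ay":0,"az":0,"claw":0.9},
    {"tx":0,"ty":0,"tz":-0.03,"ax":0,"ay":0,"az":0,"claw":0.9},
    {"tx":0,"ty":0,"tz":-0.04,"ax":0,"ay":0,"az":0,"claw":0.9},
    {"tx":0,"ty":0,"tz":-0.04,"ax":0,"ay":0,"az":0,"claw":0.9},
    {"tx":0,"ty":0,"tz":-0.04,"ax":0,"ay":0,"az":0,"claw":0.9}
  ]
}}

```text
clock: 35.43
tcp_pos: [0.4872, -0.2845, 0.343]
orientation: [-3.138, 0.132, 0.001]
contact_force: [0.4, -0.3, -1.9]
grip_width: 0.0281
gripper_force: 60.0
```

```bash
python3 - <<'E'
from h import *
plan(.5523,.0925,.45,75.9,16)
E
```

```text
t 35.43 p [ 0.4872 -0.2845  0.343 ] yaw -4.82 zax [-6.e-04  4.e-04 -1.e+00] F [ 0.4 -0.3 -1.9] w 0.0281
rows 16 t [ 0.0177 -0.0191 -0.0067] norm 0.0268 az -5.05
```

>>> {"fn": "arm_command", "kwargs": {
  "plan": [
    {"tx":0,"ty":0,"tz":-0.036,"ax":0,"ay":0,"az":0,"claw":0.9},
    {"tx":0,"ty":0,"tz":-0.036,"ax":0,"ay":0,"az":0,"claw":0.9},
    {"tx":0,"ty":0,"tz":-0.035,"ax":0,"ay":0,"az":0,"claw":0.9},
    {"tx":0.0177,"ty":-0.0191,"tz":0,"ax":0,"ay":0,"az":-5.05,"claw":0.9},
    {"tx":0.0177,"ty":-0.0191,"tz":0,"ax":0,"ay":0,"az":-5.05,"claw":0.9},
    {"tx":0.0177,"ty":-0.0191,"tz":0,"ax":0,"ay":0,"az":-5.05,"claw":0.9},
    {"tx":0.0177,"ty":-0.0191,"tz":0,"ax":0,"ay":0,"az":-5.05,"claw":0.9},
    {"tx":0.0177,"ty":-0.0191,"tz":0,"ax":0,"ay":0,"az":-5.05,"claw":0.9},
    {"tx":0.0177,"ty":-0.0191,"tz":0,"ax":0,"ay":0,"az":-5.05,"claw":0.9},
    {"tx":0.0177,"ty":-0.0191,"tz":0,"ax":0,"ay":0,"az":-5.05,"claw":0.9}
  ]
}}

```text
clock: 36.27
tcp_pos: [0.5843, -0.1323, 0.4482]
orientation: [3.029, 0.833, -0.0]
contact_force: [0.5, -0.7, -2.1]
grip_width: 0.0282
gripper_force: 60.0
```

>>> {"fn": "arm_command", "kwargs": {
  "plan": [
    {"tx":0.0177,"ty":-0.0191,"tz":0,"ax":0,"ay":0,"az":-5.05,"claw":0.9},
    {"tx":0.0177,"ty":-0.0191,"tz":0,"ax":0,"ay":0,"az":-5.05,"claw":0.9},
    {"tx":0.0177,"ty":-0.0191,"tz":0,"ax":0,"ay":0,"az":-5.05,"claw":0.9},
    {"tx":0.0177,"ty":-0.0191,"tz":0,"ax":0,"ay":0,"az":-5.05,"claw":0.9},
    {"tx":0.0177,"ty":-0.0191,"tz":0,"ax":0,"ay":0,"az":-5.05,"claw":0.9},
    {"tx":0.0177,"ty":-0.0191,"tz":0,"ax":0,"ay":0,"az":-5.05,"claw":0.9},
    {"tx":0.0177,"ty":-0.0191,"tz":0,"ax":0,"ay":0,"az":-5.05,"claw":0.9},
    {"tx":0.0177,"ty":-0.0191,"tz":0,"ax":0,"ay":0,"az":-5.05,"claw":0.9},
    {"tx":0.0177,"ty":-0.0191,"tz":0,"ax":0,"ay":0,"az":-5.05,"claw":0.9},
    {"tx":0,"ty":0,"tz":0,"ax":0,"ay":1.4,"az":0,"claw":0.9}
  ]
}}

```text
clock: 37.1
tcp_pos: [0.5497, 0.099, 0.4486]
orientation: [-2.449, -1.939, -0.031]
contact_force: [-0.9, 1.7, -3.1]
grip_width: 0.0282
gripper_force: 60.0
```

>>> {"fn": "arm_command", "kwargs": {
  "plan": [
    {"tx":0,"ty":0,"tz":0,"ax":0,"ay":1.35,"az":0,"claw":0.9},
    {"tx":0,"ty":0,"tz":0,"ax":0,"ay":0,"az":0,"claw":0.9},
    {"tx":0,"ty":0,"tz":0,"ax":0,"ay":0,"az":0,"claw":0.9},
    {"tx":0,"ty":0,"tz":0,"ax":0,"ay":0,"az":0,"claw":0.9},
    {"tx":0,"ty":0,"tz":0,"ax":0,"ay":0,"az":0,"claw":0.9},
    {"tx":0,"ty":0,"tz":0,"ax":0,"ay":0,"az":0,"claw":0.9},
    {"tx":0,"ty":0,"tz":0,"ax":0,"ay":0,"az":0,"claw":0.9},
    {"tx":0,"ty":0,"tz":0,"ax":0,"ay":0,"az":0,"claw":0.9},
    {"tx":0,"ty":0,"tz":0,"ax":0,"ay":0,"az":0,"claw":0.9},
    {"tx":0,"ty":0,"tz":0,"ax":0,"ay":0,"az":0,"claw":0.9}
  ]
}}

```text
clock: 37.93
tcp_pos: [0.5529, 0.0928, 0.4478]
orientation: [-2.452, -1.915, -0.059]
contact_force: [-0.0, 0.0, -2.7]
grip_width: 0.0278
gripper_force: 60.0
```

```bash
cat > chk.py <<'E'
from h import *
o=r.get_obs(); R0=rot(o['orientation']); print('tcp',o['tcp_pos'].round(4)); print(R0.round(4), o['clock'],o['contact_force'].round(1))
c=np.array([.5523,.0925]); u=np.array([.2436,.9699]); n=np.array([-.9699,.2436])
# rail mid = tcp + 0.171*z (bar centre, 0.179-0.008)
for cm in ['wrist','scene','top']:
    im,m,T=grab(cm,cm+'_%d.png'%int(o['clock']*10))
    for t in ['rail_mid','rest_floor','saddle']:
        for d in r.tip_of(t,cm)[:3]:
            p=w(T,d['location']); print(cm,t,round(d['confidence'],2),p.round(4),'jig',np.round([(p[:2]-c)@u,(p[:2]-c)@n],4))
p=o['tcp_pos']+.171*R0[:,2]; print('exp',p.round(4),'jig',np.round([(p[:2]-c)@u,(p[:2]-c)@n],4),'dir',np.degrees(np.arctan2(R0[1,0],R0[0,0])))
E
python3 chk.py
```

```text
tcp [0.5529 0.0928 0.4478]
[[ 0.2421  0.9702  0.0116]
 [ 0.9691 -0.2423  0.0466]
 [ 0.048  -0.     -0.9988]] 37.9333 [-0.   0.  -2.7]
wrist rail_mid 0.94 [0.5578 0.0967 0.2736] jig [ 0.0054 -0.0043]
wrist rest_floor 0.66 [0.5545 0.0941 0.2738] jig [ 0.002  -0.0017]
wrist saddle 0.97 [0.3694 0.0955 0.1236] jig [-0.0417  0.1782]
wrist saddle 0.61 [0.3762 0.2408 0.1221] jig [0.101  0.2069]
scene rail_mid 0.92 [0.5505 0.0977 0.2748] jig [0.0046 0.003 ]
scene rest_floor 0.88 [ 0.5225 -0.0356  0.1959] jig [-0.1315 -0.0023]
scene rest_floor 0.61 [6.845e-01 3.927e-01 3.000e-04] jig [ 0.3233 -0.0551]
scene rest_floor 0.6 [0.5562 0.1003 0.2752] jig [ 0.0085 -0.0018]
scene saddle 0.72 [0.5833 0.2203 0.2079] jig [0.1316 0.0011]
scene saddle 0.62 [0.7158 0.2241 0.1239] jig [ 0.1674 -0.1265]
scene saddle 0.6 [0.3823 0.2387 0.1228] jig [0.1004 0.2005]
top rest_floor 0.94 [ 0.5254 -0.0312  0.1959] jig [-0.1266 -0.004 ]
top rest_floor 0.19 [ 7.195e-01 -2.807e-01 -5.000e-04] jig [-0.3212 -0.2531]
top saddle 0.74 [0.3691 0.0928 0.1226] jig [-0.0444  0.1778]
top saddle 0.63 [0.7203 0.2248 0.1192] jig [ 0.1693 -0.1307]
top saddle 0.51 [0.5869 0.2151 0.2093] jig [ 0.1273 -0.0037]
exp [0.5549 0.1008 0.277 ] jig [ 0.0087 -0.0005] dir 75.9748117559781
```

>>> {"fn": "arm_command", "kwargs": {
  "plan": [
    {"tx":-0.004,"ty":0,"tz":0,"ax":0,"ay":0,"az":0,"claw":0.9},
    {"tx":-0.004,"ty":0,"tz":0.005,"ax":0,"ay":0,"az":0,"claw":0.9},
    {"tx":-0.003,"ty":0,"tz":0.008,"ax":0,"ay":0,"az":0,"claw":0.9},
    {"tx":0,"ty":0,"tz":0.01,"ax":0,"ay":0,"az":0,"claw":0.9},
    {"tx":0,"ty":0,"tz":0.009,"ax":0,"ay":0,"az":0,"claw":0.9},
    {"tx":0,"ty":0,"tz":0.005,"ax":0,"ay":0,"az":0,"claw":0.9},
    {"tx":0,"ty":0,"tz":0.003,"ax":0,"ay":0,"az":0,"claw":0.9},
    {"tx":0,"ty":0,"tz":0,"ax":0,"ay":0,"az":0,"claw":0.9},
    {"tx":0,"ty":0,"tz":0,"ax":0,"ay":0,"az":0,"claw":0.9},
    {"tx":0,"ty":0,"tz":0,"ax":0,"ay":0,"az":0,"claw":0.9}
  ]
}}

```text
clock: 39.37
tcp_pos: [0.5509, 0.0842, 0.4077]
orientation: [-2.452, -1.916, -0.06]
contact_force: [-0.8, 0.4, -2.9]
grip_width: 0.0282
gripper_force: 60.0
```

```bash
python3 - <<'E'
from h import *
o=r.get_obs(); R0=rot(o['orientation']); p=o['tcp_pos']+.179*R0[:,2]
c=np.array([.5523,.0925]); u=np.array([.2436,.9699]); n=np.array([-.9699,.2436])
print('under mid',p.round(4),'jig',np.round([(p[:2]-c)@u,(p[:2]-c)@n],4),o['contact_force'].round(1))
a,_,_=grab('wrist'); b,_,_=grab('scene')
A=cv2.resize(a[60:360,200:360],None,fx=2,fy=2,interpolation=cv2.INTER_CUBIC)
B=cv2.resize(b[160:320,255:375],(450,600),interpolation=cv2.INTER_CUBIC)
cv2.imwrite('pics/cmp.png',np.hstack([A,B])[...,::-1])
E
```

```text
under mid [0.5531 0.0926 0.2289] jig [ 0.0002 -0.0007] [-0.8  0.4 -2.9]
```

View pics/cmp.png

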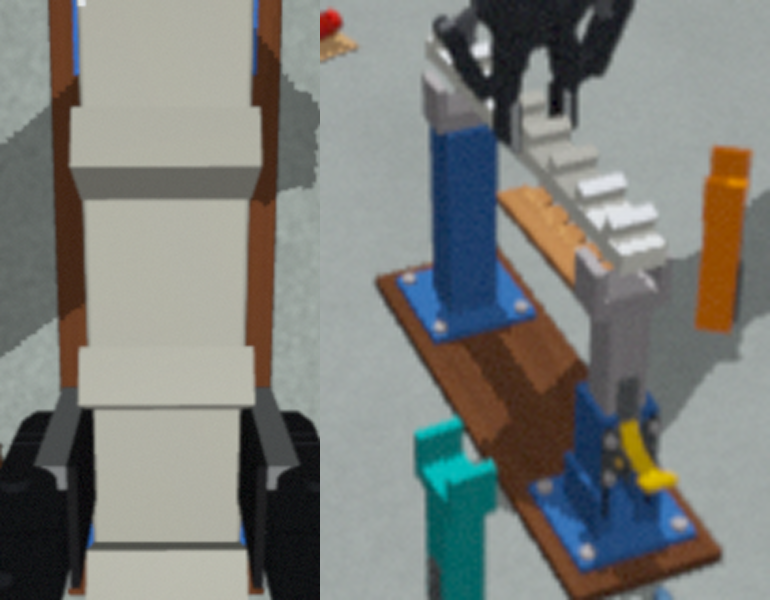

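The rail is aligned over both forks: in the wrist view it is centred on the board, and in the scene view its ends are just above the cheeks. I'll lower it.

>>> {"fn": "arm_command", "kwargs": {
  "plan": [
    {"tx":0,"ty":0,"tz":0.003,"ax":0,"ay":0,"az":0,"claw":0.9},
    {"tx":0,"ty":0,"tz":0.003,"ax":0,"ay":0,"az":0,"claw":0.9},
    {"tx":0,"ty":0,"tz":0.003,"ax":0,"ay":0,"az":0,"claw":0.9},
    {"tx":0,"ty":0,"tz":0.003,"ax":0,"ay":0,"az":0,"claw":0.9},
    {"tx":0,"ty":0,"tz":0.003,"ax":0,"ay":0,"az":0,"claw":0.9},
    {"tx":0,"ty":0,"tz":0.003,"ax":0,"ay":0,"az":0,"claw":0.9},
    {"tx":0,"ty":0,"tz":0.002,"ax":0,"ay":0,"az":0,"claw":0.9},
    {"tx":0,"ty":0,"tz":0.002,"ax":0,"ay":0,"az":0,"claw":0.9},
    {"tx":0,"ty":0,"tz":0,"ax":0,"ay":0,"az":0,"claw":0.9},
    {"tx":0,"ty":0,"tz":0,"ax":0,"ay":0,"az":0,"claw":0.9}
  ]
}}

```text
clock: 40.3
tcp_pos: [0.5509, 0.085, 0.3853]
orientation: [-2.452, -1.915, -0.059]
contact_force: [0.3, -0.6, -2.1]
grip_width: 0.0277
gripper_force: 60.0
```

>>> {"fn": "arm_command", "kwargs": {
  "plan": [
    {"tx":0,"ty":0,"tz":0.0003,"ax":0,"ay":0,"az":0,"claw":0.9},
    {"tx":0,"ty":0,"tz":0.0003,"ax":0,"ay":0,"az":0,"claw":0.9},
    {"tx":0,"ty":0,"tz":0.0003,"ax":0,"ay":0,"az":0,"claw":0.9},
    {"tx":0,"ty":0,"tz":0.0003,"ax":0,"ay":0,"az":0,"claw":0.9},
    {"tx":0,"ty":0,"tz":0.0003,"ax":0,"ay":0,"az":0,"claw":0.9},
    {"tx":0,"ty":0,"tz":0.0003,"ax":0,"ay":0,"az":0,"claw":0.9},
    {"tx":0,"ty":0,"tz":0.0003,"ax":0,"ay":0,"az":0,"claw":0.9},
    {"tx":0,"ty":0,"tz":0,"ax":0,"ay":0,"az":0,"claw":0.9},
    {"tx":0,"ty":0,"tz":0,"ax":0,"ay":0,"az":0,"claw":0.9},
    {"tx":0,"ty":0,"tz":0,"ax":0,"ay":0,"az":0,"claw":0.9}
  ]
}}

```text
clock: 41.13
tcp_pos: [0.551, 0.0851, 0.3833]
orientation: [-2.452, -1.915, -0.059]
contact_force: [0.6, 0.5, -2.0]
grip_width: 0.0282
gripper_force: 60.0
```

>>> {"fn": "arm_command", "kwargs": {
  "plan": [
    {"tx":0,"ty":0,"tz":0.0003,"ax":0,"ay":0,"az":0,"claw":0.9},
    {"tx":0,"ty":0,"tz":0.0003,"ax":0,"ay":0,"az":0,"claw":0.9},
    {"tx":0,"ty":0,"tz":0.0003,"ax":0,"ay":0,"az":0,"claw":0.9},
    {"tx":0,"ty":0,"tz":0.0003,"ax":0,"ay":0,"az":0,"claw":0.9},
    {"tx":0,"ty":0,"tz":0.0003,"ax":0,"ay":0,"az":0,"claw":0.9},
    {"tx":0,"ty":0,"tz":0,"ax":0,"ay":0,"az":0,"claw":0.9},
    {"tx":0,"ty":0,"tz":0,"ax":0,"ay":0,"az":0,"claw":0.9},
    {"tx":0,"ty":0,"tz":0,"ax":0,"ay":0,"az":0,"claw":0.9},
    {"tx":0,"ty":0,"tz":0,"ax":0,"ay":0,"az":0,"claw":0.9},
    {"tx":0,"ty":0,"tz":0,"ax":0,"ay":0,"az":0,"claw":0.9}
  ]
}}

```text
clock: 41.97
tcp_pos: [0.5512, 0.0851, 0.3828]
orientation: [-2.454, -1.915, -0.06]
contact_force: [-1.8, -1.9, 6.5]
grip_width: 0.028
gripper_force: 61.1
```

>>> {"fn": "arm_command", "kwargs": {
  "squeeze": 20,
  "plan": [
    {"tx":0,"ty":0,"tz":-0.0003,"ax":0,"ay":0,"az":0,"claw":0.9},
    {"tx":0,"ty":0,"tz":0,"ax":0,"ay":0,"az":0,"claw":0.9},
    {"tx":0,"ty":0,"tz":0,"ax":0,"ay":0,"az":0,"claw":0.6},
    {"tx":0,"ty":0,"tz":0,"ax":0,"ay":0,"az":0,"claw":0.5},
    {"tx":0,"ty":0,"tz":0,"ax":0,"ay":0,"az":0,"claw":0.35},
    {"tx":0,"ty":0,"tz":0,"ax":0,"ay":0,"az":0,"claw":0.2},
    {"tx":0,"ty":0,"tz":0,"ax":0,"ay":0,"az":0,"claw":0},
    {"tx":0,"ty":0,"tz":0,"ax":0,"ay":0,"az":0,"claw":0},
    {"tx":0,"ty":0,"tz":0,"ax":0,"ay":0,"az":0,"claw":0},
    {"tx":0,"ty":0,"tz":0,"ax":0,"ay":0,"az":0,"claw":0}
  ]
}}

```text
clock: 42.8
tcp_pos: [0.551, 0.0852, 0.382]
orientation: [-2.452, -1.915, -0.059]
contact_force: [0.5, 0.3, 0.2]
grip_width: 0.0854
gripper_force: 0.0
```

>>> {"fn": "arm_command", "kwargs": {
  "plan": [
    {"tx":0,"ty":0,"tz":-0.005,"ax":0,"ay":0,"az":0,"claw":0},
    {"tx":0,"ty":0,"tz":-0.01,"ax":0,"ay":0,"az":0,"claw":0},
    {"tx":0,"ty":0,"tz":-0.02,"ax":0,"ay":0,"az":0,"claw":0},
    {"tx":0,"ty":0,"tz":-0.03,"ax":0,"ay":0,"az":0,"claw":0},
    {"tx":0,"ty":0,"tz":-0.03,"ax":0,"ay":0,"az":0,"claw":0},
    {"tx":0,"ty":0,"tz":-0.03,"ax":0,"ay":0,"az":0,"claw":0},
    {"tx":0,"ty":0,"tz":0,"ax":0,"ay":0,"az":0,"claw":0},
    {"tx":0,"ty":0,"tz":0,"ax":0,"ay":0,"az":0,"claw":0},
    {"tx":0,"ty":0,"tz":0,"ax":0,"ay":0,"az":0,"claw":0},
    {"tx":0,"ty":0,"tz":0,"ax":0,"ay":0,"az":0,"claw":0}
  ]
}}

```text
clock: 43.63
tcp_pos: [0.5492, 0.0792, 0.5061]
orientation: [-2.452, -1.915, -0.056]
contact_force: [-1.0, -1.2, -0.8]
grip_width: 0.0852
gripper_force: 0.0
```

```bash
python3 chk.py | grep -v 0.12; python3 - <<'E'
from h import *
a,_,_=grab('wrist'); b,_,_=grab('scene')
B=cv2.resize(b[150:330,255:375],(400,600),interpolation=cv2.INTER_CUBIC)
A=cv2.resize(a,(400,300)); A=np.vstack([A,0*A])
cv2.imwrite('pics/fin.png',np.hstack([A,B])[...,::-1])
E
```

```text
tcp [0.5492 0.0792 0.5061]
[[ 0.2422  0.9702  0.01  ]
 [ 0.9691 -0.2424  0.0462]
 [ 0.0472 -0.0015 -0.9989]] 43.6333 [-1.  -1.2 -0.8]
wrist rail_mid 0.91 [0.5512 0.0893 0.2075] jig [-0.0033  0.0003]
scene rail_mid 0.77 [0.5502 0.0922 0.2095] jig [-0.0008  0.002 ]
scene rest_floor 0.17 [ 0.3958 -0.0624  0.0004] jig [-0.1883  0.114 ]
scene saddle 0.97 [0.5836 0.2194 0.2098] jig [0.1308 0.0006]
top rest_floor 0.82 [ 0.5212 -0.0372  0.1958] jig [-0.1334 -0.0014]
top rest_floor 0.29 [ 0.7053 -0.1135  0.0028] jig [-0.1625 -0.1986]
exp [0.5509 0.0871 0.3353] jig [-0.0056  0.    ] dir 75.9700650764869
```

View pics/fin.png

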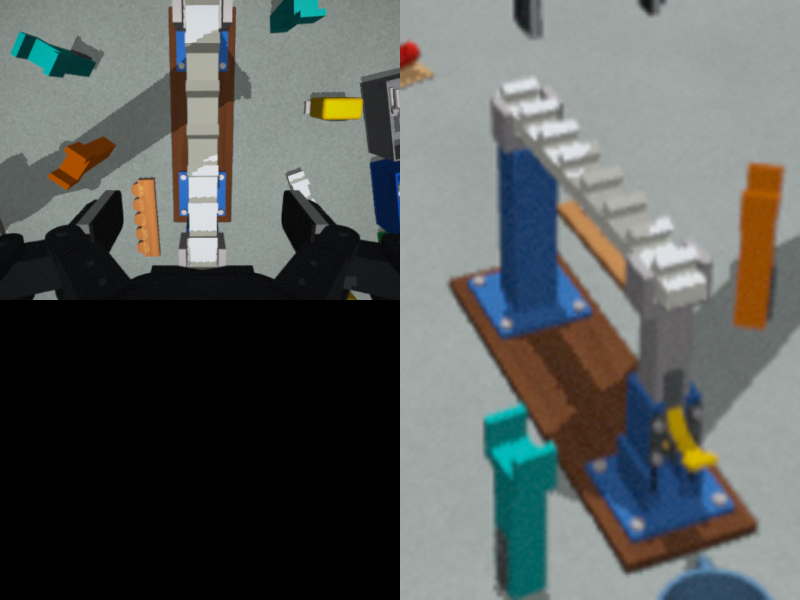

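The rail lies in both forks, centred and with its notches up, and the robot is clear of everything.

```bash
python3 -c "
from bench import r
print(r.hand_in())"
```

```text
the job is handed in; nothing more can be done
None
```

The job is handed in, with no verdict returned: the column sits on its pawl at what the pull force shows is the fourth click. The rail lies notches up in both forks, with its middle within about 4 mm of halfway, at 43.6 s when the arm stopped.

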